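# Pack the stretcher wedges into their drawer and shut it

### The job

Put the canvas stretcher wedges away: pull the half-open drawer right out, take the cork sanding block out of its wedge nest and lay it in the white tray, then pack all the wedges flat in the nest side by side, each turned head to tail with its neighbour (blue thick end next to bare thin end), starting at the red end and leaving no empty place between them. Then push the drawer fully home until its catch holds it, leaving the wedges lying packed inside; do not disturb the ink bottles, the jar or the scraper.

Things in the scene. Friction and masses are not known exactly. Their poses are not given: they have to be found in the camera images.
- wedge1: beech wedge lying flat, 60 long, 28 high, a right trapezoid from above; blue-dipped thick end 34 wide, bare thin end 20 wide; end faces parallel (grip over these). Origin: underside, mid-length, mid-width (27 there). +x to the thick end. Straight side at y -13.5; sloping side from y +6.5 (thin end) to +20.5. 35-60 g. Packed head to tail, origins lie 27 apart. May be absent
- wedge2: another stretcher wedge, the same as wedge1 in size and axes; may be absent
- wedge3: another stretcher wedge, the same as wedge1 in size and axes; may be absent
- wedge4: another stretcher wedge, the same as wedge1 in size and axes; may be absent
- wedge5: another stretcher wedge, the same as wedge1 in size and axes; may be absent
- wedge6: another stretcher wedge, the same as wedge1 in size and axes; may be absent
- wedge1_thick (a point): middle of the blue thick end face of wedge1, 30 from its origin along +x, 14 up
- wedge2_thick (a point): middle of the blue thick end face of wedge2, 30 from its origin along +x, 14 up
- wedge3_thick (a point): middle of the blue thick end face of wedge3, 30 from its origin along +x, 14 up
- wedge4_thick (a point): middle of the blue thick end face of wedge4, 30 from its origin along +x, 14 up
- wedge5_thick (a point): middle of the blue thick end face of wedge5, 30 from its origin along +x, 14 up
- wedge6_thick (a point): middle of the blue thick end face of wedge6, 30 from its origin along +x, 14 up
- block: cork sanding block 60 x 36 x 26 high, origin at the centre of its underside, x along the 60, z up; starts lying in the nest; 50 g
- tray: low white open tray 130 (x) x 100 (y) x 20 high, walls and floor 4 to 5 thick, fixed to the table; origin at the centre of its underside
- nest (a point): centre of the wedge nest's floor, 10 above the table: inside 66 (x) by 172 (y), walls 4 thick, 12 high; holds six wedges lying along x with 10 to spare in y. x = way the drawer closes; red end wall at y +86. Beyond its long walls: 28 free to the drawer front, 28+ to the cabinet while the drawer is out; drawer sides 12 beyond its ends in y, tops 35 above the nest floor
- cabinet: fixed low wooden drawer unit 175 deep (x) x 232 wide (y) x 80 high, a book on the rear of its top (up to 105 high); origin at table height in the middle of its front face, x into the cabinet
- drawer (a joint): how far the drawer is out, m: 0 fully home, 0.15 fully out (stop); starts about half out (0.08), the nest partly under the cabinet. Slides with about 2 N of friction; over the last 14 mm it must be pushed past a sprung catch (some 6 N in all), which then holds it at 0
- drawer_front (a point): middle of the outer face of the drawer's front panel (228 wide, 6 to 66 above the table, 12 thick); same axes as the nest, so push along +x. A brass pull lip 90 wide along the panel's upper edge (53 to 63 above the table) stands 9 out from this face; clear of it, the panel can be pinched from above by its 12 thick upper edge
- ink1: ink bottle with a blue cap, 42 diameter, 82 high, standing; origin under its centre; leave alone
- ink2: ink bottle like ink1; leave alone
- ink3: ink bottle like ink1; leave alone
- jar: white ceramic water cup 70 diameter, 75 high; origin under its centre; leave alone
- scraper: black-handled scraper 160 long, lying; leave alone
Things that resemble listed ones, but are neither listed nor needed, are in the scene too. What is shaped like the wedge6 but pink is not meant.

How it is judged:
On the way, in this order (a step that is already met when the one before it is completed fails the run):
1. the drawer is pulled out (value of joint drawer above 0.125 m), for 0.2 s.
2. all the wedges are packed head to tail in the nest while the drawer is still open (x of wedge1 in the frame of nest between -0.012 and 0.012 m and y of wedge1 in the frame of nest between -0.086 and 0.086 m and z of wedge1 in the frame of nest between -0.004 and 0.005 m and angle between each of wedge1, wedge2, wedge3, wedge4, wedge5, wedge6's own z axis and vertical below 0.12 rad and angle between the x axis of each of wedge1, wedge2, wedge3, wedge4, wedge5, wedge6 and the x axis of nest, either way round below 0.16 rad and x of wedge2 in the frame of nest between -0.012 and 0.012 m and y of wedge2 in the frame of nest between -0.086 and 0.086 m and z of wedge2 in the frame of nest between -0.004 and 0.005 m and x of wedge3 in the frame of nest between -0.012 and 0.012 m and y of wedge3 in the frame of nest between -0.086 and 0.086 m and z of wedge3 in the frame of nest between -0.004 and 0.005 m and x of wedge4 in the frame of nest between -0.012 and 0.012 m and y of wedge4 in the frame of nest between -0.086 and 0.086 m and z of wedge4 in the frame of nest between -0.004 and 0.005 m and x of wedge5 in the frame of nest between -0.012 and 0.012 m and y of wedge5 in the frame of nest between -0.086 and 0.086 m and z of wedge5 in the frame of nest between -0.004 and 0.005 m and x of wedge6 in the frame of nest between -0.012 and 0.012 m and y of wedge6 in the frame of nest between -0.086 and 0.086 m and z of wedge6 in the frame of nest between -0.004 and 0.005 m and (y of wedge1 in the frame of wedge2 above 0.045 m or y of wedge1 in the frame of wedge2 below -0.045 m or x of wedge1_thick in the frame of wedge2 below 0 m) and (y of wedge1 in the frame of wedge3 above 0.045 m or y of wedge1 in the frame of wedge3 below -0.045 m or x of wedge1_thick in the frame of wedge3 below 0 m) and (y of wedge1 in the frame of wedge4 above 0.045 m or y of wedge1 in the frame of wedge4 below -0.045 m or x of wedge1_thick in the frame of wedge4 below 0 m) and (y of wedge1 in the frame of wedge5 above 0.045 m or y of wedge1 in the frame of wedge5 below -0.045 m or x of wedge1_thick in the frame of wedge5 below 0 m) and (y of wedge1 in the frame of wedge6 above 0.045 m or y of wedge1 in the frame of wedge6 below -0.045 m or x of wedge1_thick in the frame of wedge6 below 0 m) and (y of wedge2 in the frame of wedge3 above 0.045 m or y of wedge2 in the frame of wedge3 below -0.045 m or x of wedge2_thick in the frame of wedge3 below 0 m) and (y of wedge2 in the frame of wedge4 above 0.045 m or y of wedge2 in the frame of wedge4 below -0.045 m or x of wedge2_thick in the frame of wedge4 below 0 m) and (y of wedge2 in the frame of wedge5 above 0.045 m or y of wedge2 in the frame of wedge5 below -0.045 m or x of wedge2_thick in the frame of wedge5 below 0 m) and (y of wedge2 in the frame of wedge6 above 0.045 m or y of wedge2 in the frame of wedge6 below -0.045 m or x of wedge2_thick in the frame of wedge6 below 0 m) and (y of wedge3 in the frame of wedge4 above 0.045 m or y of wedge3 in the frame of wedge4 below -0.045 m or x of wedge3_thick in the frame of wedge4 below 0 m) and (y of wedge3 in the frame of wedge5 above 0.045 m or y of wedge3 in the frame of wedge5 below -0.045 m or x of wedge3_thick in the frame of wedge5 below 0 m) and (y of wedge3 in the frame of wedge6 above 0.045 m or y of wedge3 in the frame of wedge6 below -0.045 m or x of wedge3_thick in the frame of wedge6 below 0 m) and (y of wedge4 in the frame of wedge5 above 0.045 m or y of wedge4 in the frame of wedge5 below -0.045 m or x of wedge4_thick in the frame of wedge5 below 0 m) and (y of wedge4 in the frame of wedge6 above 0.045 m or y of wedge4 in the frame of wedge6 below -0.045 m or x of wedge4_thick in the frame of wedge6 below 0 m) and (y of wedge5 in the frame of wedge6 above 0.045 m or y of wedge5 in the frame of wedge6 below -0.045 m or x of wedge5_thick in the frame of wedge6 below 0 m) and ((y of wedge1 in the frame of nest between 0.055 and 0.082 m or y of wedge2 in the frame of nest between 0.055 and 0.082 m or y of wedge3 in the frame of nest between 0.055 and 0.082 m or y of wedge4 in the frame of nest between 0.055 and 0.082 m or y of wedge5 in the frame of nest between 0.055 and 0.082 m or y of wedge6 in the frame of nest between 0.055 and 0.082 m) or y of each of wedge1, wedge2, wedge3, wedge4, wedge5, wedge6 in the frame of nest above 0.055 m) and ((y of wedge1 in the frame of nest between 0.028 and 0.055 m or y of wedge2 in the frame of nest between 0.028 and 0.055 m or y of wedge3 in the frame of nest between 0.028 and 0.055 m or y of wedge4 in the frame of nest between 0.028 and 0.055 m or y of wedge5 in the frame of nest between 0.028 and 0.055 m or y of wedge6 in the frame of nest between 0.028 and 0.055 m) or y of each of wedge1, wedge2, wedge3, wedge4, wedge5, wedge6 in the frame of nest above 0.028 m) and ((y of wedge1 in the frame of nest between 0.001 and 0.028 m or y of wedge2 in the frame of nest between 0.001 and 0.028 m or y of wedge3 in the frame of nest between 0.001 and 0.028 m or y of wedge4 in the frame of nest between 0.001 and 0.028 m or y of wedge5 in the frame of nest between 0.001 and 0.028 m or y of wedge6 in the frame of nest between 0.001 and 0.028 m) or y of each of wedge1, wedge2, wedge3, wedge4, wedge5, wedge6 in the frame of nest above 0.001 m) and ((y of wedge1 in the frame of nest between -0.026 and 0.001 m or y of wedge2 in the frame of nest between -0.026 and 0.001 m or y of wedge3 in the frame of nest between -0.026 and 0.001 m or y of wedge4 in the frame of nest between -0.026 and 0.001 m or y of wedge5 in the frame of nest between -0.026 and 0.001 m or y of wedge6 in the frame of nest between -0.026 and 0.001 m) or y of each of wedge1, wedge2, wedge3, wedge4, wedge5, wedge6 in the frame of nest above -0.026 m) and ((y of wedge1 in the frame of nest between -0.053 and -0.026 m or y of wedge2 in the frame of nest between -0.053 and -0.026 m or y of wedge3 in the frame of nest between -0.053 and -0.026 m or y of wedge4 in the frame of nest between -0.053 and -0.026 m or y of wedge5 in the frame of nest between -0.053 and -0.026 m or y of wedge6 in the frame of nest between -0.053 and -0.026 m) or y of each of wedge1, wedge2, wedge3, wedge4, wedge5, wedge6 in the frame of nest above -0.053 m) and value of joint drawer above 0.1 m), for 0.2 s.
3. the drawer is pushed home past its catch (value of joint drawer below 0.004 m), for 0.2 s.
At the end, for the whole second after the job is handed in: Every wedge flat on the nest floor (5 mm, 7 deg), along the nest's x (9 deg), neighbours pointing opposite ways, no empty 27 mm place on the red side of any wedge; cork block in the white tray; drawer within 4 mm of home; all at rest (x of wedge1 in the frame of nest between -0.012 and 0.012 m and y of wedge1 in the frame of nest between -0.086 and 0.086 m and z of wedge1 in the frame of nest between -0.004 and 0.005 m and angle between each of wedge1, wedge2, wedge3, wedge4, wedge5, wedge6's own z axis and vertical below 0.12 rad and angle between the x axis of each of wedge1, wedge2, wedge3, wedge4, wedge5, wedge6 and the x axis of nest, either way round below 0.16 rad and x of wedge2 in the frame of nest between -0.012 and 0.012 m and y of wedge2 in the frame of nest between -0.086 and 0.086 m and z of wedge2 in the frame of nest between -0.004 and 0.005 m and x of wedge3 in the frame of nest between -0.012 and 0.012 m and y of wedge3 in the frame of nest between -0.086 and 0.086 m and z of wedge3 in the frame of nest between -0.004 and 0.005 m and x of wedge4 in the frame of nest between -0.012 and 0.012 m and y of wedge4 in the frame of nest between -0.086 and 0.086 m and z of wedge4 in the frame of nest between -0.004 and 0.005 m and x of wedge5 in the frame of nest between -0.012 and 0.012 m and y of wedge5 in the frame of nest between -0.086 and 0.086 m and z of wedge5 in the frame of nest between -0.004 and 0.005 m and x of wedge6 in the frame of nest between -0.012 and 0.012 m and y of wedge6 in the frame of nest between -0.086 and 0.086 m and z of wedge6 in the frame of nest between -0.004 and 0.005 m and (y of wedge1 in the frame of wedge2 above 0.045 m or y of wedge1 in the frame of wedge2 below -0.045 m or x of wedge1_thick in the frame of wedge2 below 0 m) and (y of wedge1 in the frame of wedge3 above 0.045 m or y of wedge1 in the frame of wedge3 below -0.045 m or x of wedge1_thick in the frame of wedge3 below 0 m) and (y of wedge1 in the frame of wedge4 above 0.045 m or y of wedge1 in the frame of wedge4 below -0.045 m or x of wedge1_thick in the frame of wedge4 below 0 m) and (y of wedge1 in the frame of wedge5 above 0.045 m or y of wedge1 in the frame of wedge5 below -0.045 m or x of wedge1_thick in the frame of wedge5 below 0 m) and (y of wedge1 in the frame of wedge6 above 0.045 m or y of wedge1 in the frame of wedge6 below -0.045 m or x of wedge1_thick in the frame of wedge6 below 0 m) and (y of wedge2 in the frame of wedge3 above 0.045 m or y of wedge2 in the frame of wedge3 below -0.045 m or x of wedge2_thick in the frame of wedge3 below 0 m) and (y of wedge2 in the frame of wedge4 above 0.045 m or y of wedge2 in the frame of wedge4 below -0.045 m or x of wedge2_thick in the frame of wedge4 below 0 m) and (y of wedge2 in the frame of wedge5 above 0.045 m or y of wedge2 in the frame of wedge5 below -0.045 m or x of wedge2_thick in the frame of wedge5 below 0 m) and (y of wedge2 in the frame of wedge6 above 0.045 m or y of wedge2 in the frame of wedge6 below -0.045 m or x of wedge2_thick in the frame of wedge6 below 0 m) and (y of wedge3 in the frame of wedge4 above 0.045 m or y of wedge3 in the frame of wedge4 below -0.045 m or x of wedge3_thick in the frame of wedge4 below 0 m) and (y of wedge3 in the frame of wedge5 above 0.045 m or y of wedge3 in the frame of wedge5 below -0.045 m or x of wedge3_thick in the frame of wedge5 below 0 m) and (y of wedge3 in the frame of wedge6 above 0.045 m or y of wedge3 in the frame of wedge6 below -0.045 m or x of wedge3_thick in the frame of wedge6 below 0 m) and (y of wedge4 in the frame of wedge5 above 0.045 m or y of wedge4 in the frame of wedge5 below -0.045 m or x of wedge4_thick in the frame of wedge5 below 0 m) and (y of wedge4 in the frame of wedge6 above 0.045 m or y of wedge4 in the frame of wedge6 below -0.045 m or x of wedge4_thick in the frame of wedge6 below 0 m) and (y of wedge5 in the frame of wedge6 above 0.045 m or y of wedge5 in the frame of wedge6 below -0.045 m or x of wedge5_thick in the frame of wedge6 below 0 m) and ((y of wedge1 in the frame of nest between 0.055 and 0.082 m or y of wedge2 in the frame of nest between 0.055 and 0.082 m or y of wedge3 in the frame of nest between 0.055 and 0.082 m or y of wedge4 in the frame of nest between 0.055 and 0.082 m or y of wedge5 in the frame of nest between 0.055 and 0.082 m or y of wedge6 in the frame of nest between 0.055 and 0.082 m) or y of each of wedge1, wedge2, wedge3, wedge4, wedge5, wedge6 in the frame of nest above 0.055 m) and ((y of wedge1 in the frame of nest between 0.028 and 0.055 m or y of wedge2 in the frame of nest between 0.028 and 0.055 m or y of wedge3 in the frame of nest between 0.028 and 0.055 m or y of wedge4 in the frame of nest between 0.028 and 0.055 m or y of wedge5 in the frame of nest between 0.028 and 0.055 m or y of wedge6 in the frame of nest between 0.028 and 0.055 m) or y of each of wedge1, wedge2, wedge3, wedge4, wedge5, wedge6 in the frame of nest above 0.028 m) and ((y of wedge1 in the frame of nest between 0.001 and 0.028 m or y of wedge2 in the frame of nest between 0.001 and 0.028 m or y of wedge3 in the frame of nest between 0.001 and 0.028 m or y of wedge4 in the frame of nest between 0.001 and 0.028 m or y of wedge5 in the frame of nest between 0.001 and 0.028 m or y of wedge6 in the frame of nest between 0.001 and 0.028 m) or y of each of wedge1, wedge2, wedge3, wedge4, wedge5, wedge6 in the frame of nest above 0.001 m) and ((y of wedge1 in the frame of nest between -0.026 and 0.001 m or y of wedge2 in the frame of nest between -0.026 and 0.001 m or y of wedge3 in the frame of nest between -0.026 and 0.001 m or y of wedge4 in the frame of nest between -0.026 and 0.001 m or y of wedge5 in the frame of nest between -0.026 and 0.001 m or y of wedge6 in the frame of nest between -0.026 and 0.001 m) or y of each of wedge1, wedge2, wedge3, wedge4, wedge5, wedge6 in the frame of nest above -0.026 m) and ((y of wedge1 in the frame of nest between -0.053 and -0.026 m or y of wedge2 in the frame of nest between -0.053 and -0.026 m or y of wedge3 in the frame of nest between -0.053 and -0.026 m or y of wedge4 in the frame of nest between -0.053 and -0.026 m or y of wedge5 in the frame of nest between -0.053 and -0.026 m or y of wedge6 in the frame of nest between -0.053 and -0.026 m) or y of each of wedge1, wedge2, wedge3, wedge4, wedge5, wedge6 in the frame of nest above -0.053 m) and x of block in the frame of tray between -0.06 and 0.06 m and y of block in the frame of tray between -0.045 and 0.045 m and z of block in the frame of tray below 0.03 m and linear speed of each of wedge1, wedge2, wedge3, wedge4, wedge5, wedge6, block below 0.02 m/s and value of joint drawer below 0.004 m); the robot touches nothing.
It fails at once if an ink bottle, the jar or the scraper is moved more than 3 cm or a bottle or the jar knocked over (distance of any of ink1, ink2, ink3, jar, scraper from where it was at the start of the episode above 0.03 m or angle between any of ink1, ink2, ink3, jar's own z axis and vertical above 0.5 rad).
Of wedge1, wedge2, wedge3, wedge4, wedge5, wedge6 only 4 to 6 are there at a start; the rules pass over those that are not, and their reading is None.
At some moment in a run one of wedge1, wedge2, wedge3, wedge4, wedge5, wedge6, block may be knocked a few centimetres aside while the robot is not near it.
Once in a run the grip may slacken for a moment while it holds something.
It also fails if it takes over 210 s, if anything falls off the work surface, if the arm or the gripper's body presses on something with over 40 N, if the wrist force passes 120 N, or if a joint passes its speed limit or range.

### The arm

A 7-joint arm with a two-finger parallel gripper is mounted at the origin on the work surface. World frame = base frame: x ahead of the robot, y to its left, z up, the work surface at z = 0. Lengths are in m, angles in rad, forces in N, time in s.
With the tool pointing down it reaches from about 0.4 to 0.85 m from the base axis. Payload 4.4 kg.
Tool frame: the origin (TCP) lies between the finger pads; the fingertips stand 17 mm ahead of it and the grasp point (between the pads) lies 2 mm behind it (tips_ahead is the distance from the TCP to the fingertips, in m); z points along the fingers, y is the line along which they close (so a half turn about z gives the same grasp; the last joint's range is limited). The gripper opens to 94 mm and grips with 3 to 60 N. Pads are 16 mm wide; open, the fingers measure 119 mm over their backs; the gripper's body (75 mm by 177 mm) begins 78 mm behind the grasp point.
Start: joints at [1.225, 0.628, 0.038, 1.517, -0.027, 0.996, -0.02], TCP at [0.18, -0.625, 0.222] pointing down, gripper open.
Joint ranges: [-3.06, 3.06], [-0.37, 2.12], [-1.25, 1.32], [0.18, 2.47], [-1.1, 4.24], [0.23, 1.98], [-2.94, 2.94]. Speed limits (rad/s): [2.57, 2.57, 3.14, 3.14, 3.14, 3.14, 3.14].

### API

Orientations are given as a 3x3 rotation matrix whose columns are the frame's x, y, z axes.
In Python, from rig import state, camera, camera_params, close_job, tips_ahead gives the robot as it stands.
- The arm moves only by the tool play_rows, never from a script. Its argument "motion" is one flat list of numbers, 6 for each row, row after row: the shift along the tool's x, y, z in m, then the turn, a rotation vector about the tool's x, y, z in rad. A call has 1 to 20 rows; each row is the pose to reach, as a shift and turn from the pose commanded when the call began, along the tool's axes at that moment; what a row does not reach only later rows make up. A row lasts 1/10 s, in which the tool goes at most 50 mm and 8.59 degrees, less where a joint would pass 70% of its speed; a pose out of reach is approached as far as the arm can. A call with a gripper value outside its range is refused whole. "hand" is the closure, from -1 (fully open) to 1 (shut), set as the call begins (left out, the last holds). The fingers move at their own pace and stop on an object; "force" is the grip in N (left out, the last holds). Time passes only in rows, so rows that repeat a pose let the fingers close. It gives the time, the measured TCP pose, the force, the opening and the grip force at its end, in the units of the state.
- state(): the state, without advancing time (a new reading comes with each control period).
- camera(name): name is "side" or "top"; returns the picture (480x640x3 uint8, red, green, blue); there is no depth.
- camera_params(name): a dict with "mtx" (3x3 intrinsics, pixels), "T" (4x4, takes a point from camera to world coordinates). Camera axes: x right, y down, z forward; pixel columns grow to the right and rows downward; lengths in m; the calibration is good to about 2 mm. A picture is of the moment at which its call begins. camera_params takes no time and is no camera call.
- close_job(): hands the job in; it is judged then, once.
The state is a dict: "clock": time; "joint_positions": joint angles; "joint_velocities": joint speeds; "tau": joint torques, N m; "eef_pos": TCP position; "orientation": TCP orientation; "ft_force": force on the tool from outside, world axes, zero at the start; "wrist_torque": the same for the moment, N m; "opening": finger opening in m; "grasp_force": force on a finger pad.
Only numpy, scipy, OpenCV 4.12 (cv2) and the standard library are available. Lean on these libraries where they do the work, as an engineer would, in place of code of your own. Each camera call takes 0.05 s, during which the arm holds its last target. There are 200 camera calls.

## Working session

There is one attempt and no reset: what is moved stays moved. The work goes in short steps, Python scripts to look and compute and a tool call to move; the robot and the scene stay as the last step left them, time stands still between calls to the robot, and variables do not carry over. Pictures are saved under pics/ and viewed, at most 14 in all, crops included, and the job is handed in when it is done.

Besides the shell and the picture viewer there is one more tool, called as name(argument=value, ...) on one line, values as JSON. play_rows: Moves the arm, as the interface text tells. Its arguments: {"type":"object","properties":{"motion":{"type":"array","items":{"type":"number"}},"hand":{"type":"number"},"force":{"type":"number"}},"required":["motion"]}

```bash
ls; mkdir -p pics; python3 - <<'E'
from rig import *
import cv2,numpy as np
np.set_printoptions(precision=4,suppress=True)
for n in("top","side"):
    im=camera(n); cv2.imwrite(f"pics/{n}0.png",im[:,:,::-1])
    p=camera_params(n); print(n,np.array(p["mtx"]),np.array(p["T"]))
s=state(); print(s["clock"],s["eef_pos"],s["orientation"],s["opening"],s["ft_force"],tips_ahead)
E
```

```text
pics
top [[434.0654   0.     316.8253]
 [  0.     434.0654 241.2168]
 [  0.       0.       1.    ]] [[ 0.0202 -0.9988  0.0452  0.5194]
 [-0.9998 -0.0204 -0.0047  0.0377]
 [ 0.0056 -0.0451 -0.999   0.9364]
 [ 0.      0.      0.      1.    ]]
side [[485.5506   0.     322.191 ]
 [  0.     485.5506 238.617 ]
 [  0.       0.       1.    ]] [[-0.961  -0.1541  0.2297  0.3118]
 [-0.2766  0.5379 -0.7964  0.9886]
 [-0.0008 -0.8288 -0.5595  0.7515]
 [ 0.      0.      0.      1.    ]]
0.1 [ 0.1794 -0.6242  0.2217] [[ 0.9611  0.2761 -0.0005]
 [ 0.2761 -0.9611  0.0016]
 [-0.     -0.0017 -1.    ]] 0.09428005515649335 [ 1.044  -0.0393  1.0589] 0.017
```

View pics/top0.png

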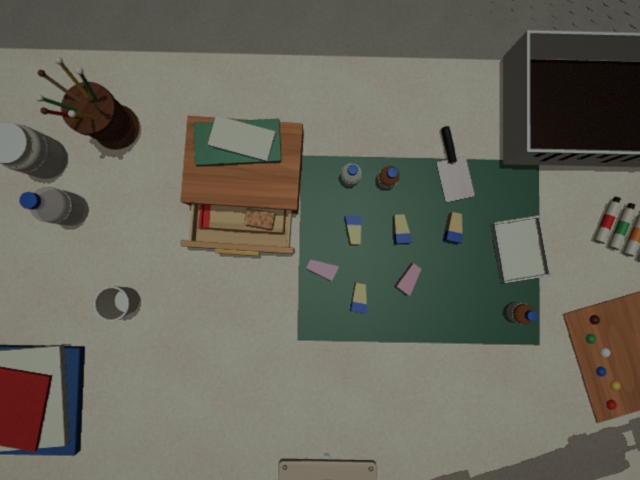

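View pics/side0.png

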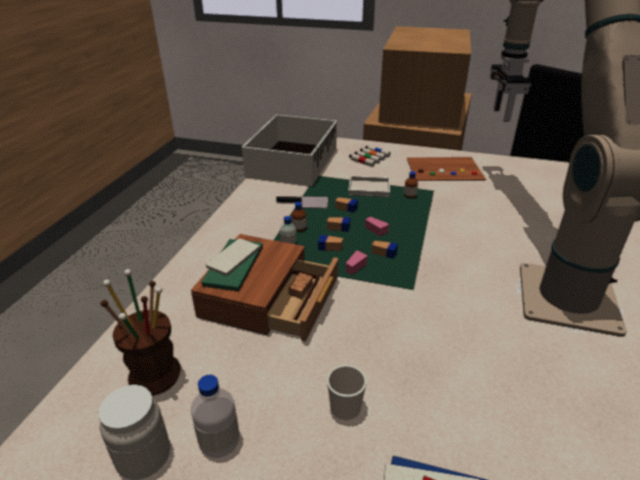

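The top view shows four blue-ended wedges at about (353,230), (402,229), (455,228) and (359,298). The two pink ones at (322,270) and (409,279) are decoys. The cork block is at (260,218), the tray at (521,250) and the red end at (205,217), with the cabinet opening towards the robot. The side view agrees, again showing four blue-ended wedges.

```bash
cat > h.py <<'E'
from rig import *
import cv2,numpy as np
np.set_printoptions(precision=4,suppress=True)
P={n:(np.array(camera_params(n)["mtx"]),np.array(camera_params(n)["T"])) for n in("top","side")}
def ray(n,px):
    K,T=P[n]; d=T[:3,:3]@np.linalg.inv(K)@np.array([px[0],px[1],1.]); return T[:3,3],d/np.linalg.norm(d)
def onz(n,px,z):
    o,d=ray(n,px); return o+d*(z-o[2])/d[2]
def proj(n,X):
    K,T=P[n]; c=T[:3,:3].T@(np.asarray(X)-T[:3,3]); q=K@c; return q[:2]/q[2]
def tri(pt,ps):
    (a,u),(b,v)=ray("top",pt),ray("side",ps)
    s=np.linalg.lstsq(np.c_[u,-v],b-a,rcond=None)[0]; p,q=a+u*s[0],b+v*s[1]
    return (p+q)/2,np.linalg.norm(p-q)
def blobs(m,amin,amax):
    n,l,st,c=cv2.connectedComponentsWithStats(m.astype(np.uint8))
    return [(c[i],st[i,4],l==i) for i in range(1,n) if amin<=st[i,4]<=amax]
def go(x,y,z,tooly=None):
    """delta in tool axes from measured pose to target; tooly = world yaw of tool y axis (mod pi)"""
    s=state(); R=np.array(s["orientation"]); d=R.T@(np.array([x,y,z])-s["eef_pos"])
    a=np.arctan2(R[1,1],R[0,1]); t=0
    if tooly is not None: t=-((tooly-a+np.pi/2)%np.pi-np.pi/2)
    print("shift",d.round(4),"turn z",round(t,4),"or",round(t-np.sign(t)*np.pi,4),"tilt",R[:2,2].round(4),"j7",round(s["joint_positions"][6],2))
E
python3 - <<'E'
from h import *
for n,box in(("top",(180,110,500,320)),("side",(260,180,420,320))):
    im=cv2.imread(f"pics/{n}0.png"); hsv=cv2.cvtColor(im,cv2.COLOR_BGR2HSV)
    H,S,V=[hsv[...,i].astype(int) for i in range(3)]
    blue=(H>105)&(H<130)&(S>110)&(V>50)
    for c,a,_ in blobs(blue,12,2000): print(n,"blue",c.round(1),a,onz(n,c,0.028))
    x0,y0,x1,y1=box; k=2.5 if n=="top" else 5
    cv2.imwrite(f"pics/{n}0c.png",cv2.resize(im[y0:y1,x0:x1],None,fx=k if n=="top" else 3.75,fy=k if n=="top" else 3.75,interpolation=cv2.INTER_CUBIC))
im=cv2.imread("pics/top0.png"); hsv=cv2.cvtColor(im,cv2.COLOR_BGR2HSV)
print(hsv[222:245,354].tolist()); print(hsv[230,340:368].tolist())
E
```

```text
top blue [352.4 169.4] 79 [ 0.7139 -0.0386  0.028 ]
top blue [391.8 172.1] 80 [ 0.7098 -0.1219  0.028 ]
top blue [ 28.  199.8] 224 [0.6351 0.6404 0.028 ]
top blue [352.7 219.5] 125 [ 0.6078 -0.0409  0.028 ]
top blue [454.1 236.8] 138 [ 0.5756 -0.2545  0.028 ]
top blue [403.1 238.3] 144 [ 0.5704 -0.1473  0.028 ]
top blue [358.6 307.7] 142 [ 0.4239 -0.0562  0.028 ]
top blue [532.1 315.5] 86 [ 0.4147 -0.4184  0.028 ]
top blue [  8.7 347.4] 34 [0.3283 0.6648 0.028 ]
top blue [ 65.  406.3] 1401 [0.2108 0.5434 0.028 ]
top blue [600.9 371.1] 65 [ 0.3029 -0.5611  0.028 ]
side blue [377.5 149.4] 13 [ 0.5758 -0.6576  0.028 ]
side blue [412.1 172.9] 15 [ 0.429  -0.4993  0.028 ]
side blue [352.8 201.8] 39 [ 0.5751 -0.2559  0.028 ]
side blue [297.8 203.2] 29 [ 0.7313 -0.2029  0.028 ]
side blue [287.6 218.2] 25 [ 0.7319 -0.1135  0.028 ]
side blue [345.9 220.2] 46 [ 0.5702 -0.149   0.028 ]
side blue [322.2 238.6] 57 [ 0.6089 -0.0413  0.028 ]
side blue [392.5 246.3] 58 [ 0.423  -0.0571  0.028 ]
side blue [207.5 383.1] 256 [0.6805 0.476  0.028 ]
side blue [419.5 465.3] 312 [0.2851 0.5296 0.028 ]
[[111, 136, 124], [111, 136, 124], [110, 89, 120], [42, 27, 122], [30, 63, 137], [31, 65, 137], [31, 63, 137], [30, 64, 136], [31, 65, 138], [31, 63, 137], [31, 65, 137], [31, 65, 138], [31, 65, 138], [32, 65, 138], [31, 63, 137], [31, 63, 138], [31, 63, 137], [30, 63, 137], [31, 63, 137], [30, 63, 137], [30, 63, 138], [29, 68, 128], [27, 77, 86]]
[[71, 62, 91], [71, 62, 90], [73, 67, 92], [72, 64, 91], [73, 65, 90], [73, 71, 75], [69, 74, 48], [25, 95, 51], [29, 68, 120], [31, 65, 138], [30, 63, 137], [31, 65, 137], [31, 65, 138], [31, 63, 138], [31, 65, 138], [31, 65, 137], [31, 65, 137], [31, 65, 137], [30, 61, 137], [30, 65, 137], [33, 61, 129], [46, 53, 106], [72, 62, 90], [73, 69, 89], [72, 65, 90], [71, 62, 90], [72, 65, 90], [73, 67, 91]]
```

View pics/top0c.png

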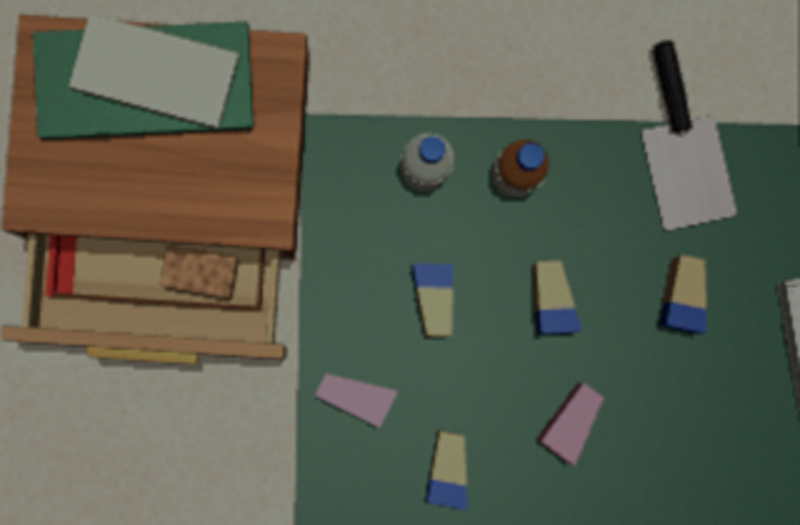

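The crop confirms which are which. The beech wedges with blue ends at crop (433,300), (555,297), (686,294) and (447,470) are the ones meant, and the pink ones are not. The panel's upper edge runs from crop (5,333) to (285,351), with the lip at crop x 88–197.

```bash
cat >> h.py <<'E'
def hsvof(im): 
    h=cv2.cvtColor(im,cv2.COLOR_RGB2HSV).astype(int); return h[...,0],h[...,1],h[...,2]
def cen(mask,z):
    ys,xs=np.nonzero(mask); return onz("top",(xs.mean(),ys.mean()),z)
def wedges(im,ztop=0.028,roi=None):
    """(origin xy, heading of +x) of wedges lying with tops at ztop"""
    H,S,V=hsvof(im); b=(H>105)&(H<130)&(S>85)&(V>98); w=(H>22)&(H<50)&(S>25)&(V>112)
    if roi is not None:
        m=np.zeros(b.shape,bool); x0,y0,x1,y1=roi; m[y0:y1,x0:x1]=1; b&=m; w&=m
    out=[]
    for c,a,m in blobs(b|w,220,560):
        nb,nw=(m&b).sum(),(m&w).sum()
        if nb<60 or nw<100: continue
        B,W,C=cen(m&b,ztop),cen(m&w,ztop),cen(m,ztop)
        d=(B-W)[:2]; h=np.arctan2(d[1],d[0])-np.arctan(7/60)
        u=np.array([np.cos(h),np.sin(h)]); v=np.array([-u[1],u[0]])
        o=C[:2]-2.6e-3*u-0.3e-3*v; out.append((o,h,np.linalg.norm(d),a,c)); 
    return out
E
python3 - <<'E'
from h import *
im=cv2.imread("pics/top0.png")[:,:,::-1].copy()
for o,h,l,a,c in wedges(im): print("wedge",o,"head",round(h,3),"sep",round(l,4),a,c.round(1))
for t,s in(((454.1,236.8),(352.8,201.8)),((403.1,238.3),(345.9,220.2)),((352.7,219.5),(322.2,238.6)),((358.6,307.7),(392.5,246.3))): print("tri",*tri(t,s))
H,S,V=hsvof(im)
for c in(200,215,230,270,280,288): print(c,[ (r,H[r,c],S[r,c],V[r,c]) for r in range(236,258)])
for p in((182,242),(238,247),(294,249.5),(272,249)): print(p,onz("top",p,.066))
E
```

```text
wedge [ 0.5917 -0.144 ] head -3.069 sep 0.0296 344 [401.8 229.4]
wedge [ 0.5861 -0.0443] head -0.014 sep 0.0296 342 [354.  228.5]
wedge [ 0.4449 -0.058 ] head 2.992 sep 0.0297 358 [359.5 298.8]
tri [ 0.5752 -0.2543  0.0291] 0.0009140715794861175
tri [ 0.57   -0.1472  0.029 ] 0.0004899480012194146
tri [ 0.6082 -0.0408  0.0284] 0.0009737364472326102
tri [ 0.4234 -0.0563  0.0285] 0.0008945379914563882
200 [(236, np.int64(18), np.int64(96), np.int64(133)), (237, np.int64(19), np.int64(97), np.int64(132)), (238, np.int64(19), np.int64(97), np.int64(132)), (239, np.int64(19), np.int64(97), np.int64(132)), (240, np.int64(18), np.int64(98), np.int64(127)), (241, np.int64(17), np.int64(109), np.int64(115)), (242, np.int64(15), np.int64(117), np.int64(124)), (243, np.int64(15), np.int64(117), np.int64(129)), (244, np.int64(15), np.int64(116), np.int64(130)), (245, np.int64(15), np.int64(116), np.int64(130)), (246, np.int64(16), np.int64(117), np.int64(122)), (247, np.int64(15), np.int64(92), np.int64(86)), (248, np.int64(19), np.int64(41), np.int64(87)), (249, np.int64(21), np.int64(40), np.in
[... 5400 characters left out ...]
64(112)), (247, np.int64(17), np.int64(113), np.int64(104)), (248, np.int64(15), np.int64(115), np.int64(133)), (249, np.int64(15), np.int64(114), np.int64(134)), (250, np.int64(16), np.int64(113), np.int64(135)), (251, np.int64(15), np.int64(115), np.int64(135)), (252, np.int64(16), np.int64(116), np.int64(121)), (253, np.int64(15), np.int64(79), np.int64(77)), (254, np.int64(18), np.int64(37), np.int64(90)), (255, np.int64(23), np.int64(34), np.int64(91)), (256, np.int64(24), np.int64(33), np.int64(109)), (257, np.int64(30), np.int64(26), np.int64(135))]
(182, 242) [0.5517 0.3037 0.066 ]
(238, 247) [0.544  0.1914 0.066 ]
(294, 249.5) [0.5412 0.0791 0.066 ]
(272, 249) [0.5414 0.1232 0.066 ]
```

```bash
python3 - <<'E'
from h import *
a,b,c=[onz("top",p,.066) for p in((200,244),(270,248.7),(288,250))]
print(a,b,c,np.arctan2(*(a-c)[:2]))
go(b[0],b[1],0.20,-0.048)
im=cv2.imread("pics/top0.png")[:,:,::-1].copy();H,S,V=hsvof(im)
print([ (x,H[226,x],S[226,x],V[226,x]) for x in(447,450,453,456,459,462)])
E
```

```text
[0.5484 0.2676 0.066 ] [0.5419 0.1272 0.066 ] [0.54   0.0911 0.066 ] 0.04779770614065234
shift [ 0.5559 -0.622   0.0227] turn z -1.243 or 1.8986 tilt [-0.0005  0.0016] j7 -0.02
[(447, np.int64(15), np.int64(146), np.int64(42)), (450, np.int64(22), np.int64(90), np.int64(130)), (453, np.int64(23), np.int64(88), np.int64(134)), (456, np.int64(22), np.int64(89), np.int64(135)), (459, np.int64(22), np.int64(91), np.int64(135)), (462, np.int64(35), np.int64(61), np.int64(92))]
```

play_rows(motion=[0.15, -0.17, 0.005, 0, 0, -0.3, 0.556, -0.622, 0.022, 0, 0, -1.243, 0.556, -0.622, 0.022, 0, 0, -1.243, 0.556, -0.622, 0.022, 0, 0, -1.243, 0.556, -0.622, 0.022, 0, 0, -1.243, 0.556, -0.622, 0.022, 0, 0, -1.243, 0.556, -0.622, 0.022, 0, 0, -1.243, 0.556, -0.622, 0.022, 0, 0, -1.243, 0.556, -0.622, 0.022, 0, 0, -1.243, 0.556, -0.622, 0.022, 0, 0, -1.243, 0.556, -0.622, 0.022, 0, 0, -1.243, 0.556, -0.622, 0.022, 0, 0, -1.243, 0.556, -0.622, 0.022, 0, 0, -1.243, 0.556, -0.622, 0.022, 0, 0, -1.243, 0.556, -0.622, 0.022, 0, 0, -1.243, 0.556, -0.622, 0.022, 0, 0, -1.243, 0.556, -0.622, 0.022, 0, 0, -1.243, 0.556, -0.622, 0.022, 0, 0, -1.243, 0.556, -0.622, 0.022, 0, 0, -1.243, 0.556, -0.622, 0.022, 0, 0, -1.243], hand=0.1)

```text
clock: 2.1
eef_pos: [0.5415, 0.1247, 0.2001]
orientation: [[0.05, 0.999, -0.001], [0.999, -0.05, -0.002], [-0.002, -0.001, -1.0]]
ft_force: [1.0, 0.3, 0.9]
opening: 0.042
grasp_force: 0.0
```

```bash
python3 -c "
from h import *
go(0.5419,0.1272,0.054,-0.048)"
```

```text
shift [0.0028 0.0005 0.1461] turn z -0.0018 or 3.1398 tilt [-0.0013 -0.0016] j7 -0.56
```

play_rows(motion=[0.002, 0, 0.05, 0, 0, 0, 0.002, 0, 0.09, 0, 0, 0, 0.002, 0, 0.12, 0, 0, 0, 0.002, 0, 0.14, 0, 0, 0, 0.002, 0, 0.146, 0, 0, 0, 0.002, 0, 0.146, 0, 0, 0])

```text
clock: 2.7
eef_pos: [0.5418, 0.1271, 0.0542]
orientation: [[0.05, 0.999, -0.001], [0.999, -0.05, -0.001], [-0.001, -0.001, -1.0]]
ft_force: [-0.2, -0.0, 1.3]
opening: 0.0427
grasp_force: 0.0
```

play_rows(motion=[0, 0, 0, 0, 0, 0, 0, 0, 0, 0, 0, 0, 0, 0, 0, 0, 0, 0, 0, 0, 0, 0, 0, 0, 0, 0, 0, 0, 0, 0, 0, 0, 0, 0, 0, 0, 0, 0, 0, 0, 0, 0, 0, 0, 0, 0, 0, 0], hand=1, force=25)

```text
clock: 3.5
eef_pos: [0.5427, 0.1287, 0.0551]
orientation: [[0.048, 0.999, 0.001], [0.999, -0.048, 0.0], [0.0, 0.001, -1.0]]
ft_force: [-0.2, -0.3, 5.4]
opening: 0.0115
grasp_force: 25.0
```

play_rows(motion=[0, -0.006, 0, 0, 0, 0, 0, -0.014, 0, 0, 0, 0, 0, -0.022, 0, 0, 0, 0, 0, -0.03, 0, 0, 0, 0, 0, -0.038, 0, 0, 0, 0, 0, -0.046, 0, 0, 0, 0, 0, -0.054, 0, 0, 0, 0, 0, -0.06, 0, 0, 0, 0, 0, -0.066, 0, 0, 0, 0, 0, -0.07, 0, 0, 0, 0, 0, -0.07, 0, 0, 0, 0, 0, -0.07, 0, 0, 0, 0])

```text
clock: 4.7
eef_pos: [0.4717, 0.132, 0.0551]
orientation: [[0.048, 0.999, 0.0], [0.999, -0.048, -0.0], [-0.0, 0.0, -1.0]]
ft_force: [-1.5, -0.4, 8.0]
opening: 0.0118
grasp_force: 25.0
```

play_rows(motion=[0, 0, 0, 0, 0, 0, 0, 0, 0, 0, 0, 0, 0, 0, 0, 0, 0, 0, 0, 0, -0.04, 0, 0, 0, 0, 0, -0.09, 0, 0, 0, 0, 0, -0.14, 0, 0, 0, -0.05, 0, -0.15, 0, 0, 0, -0.1, 0, -0.15, 0, 0, 0, -0.15, 0, -0.15, 0, 0, 0, -0.2, 0, -0.15, 0, 0, 0, -0.25, 0, -0.15, 0, 0, 0, -0.3, 0, -0.15, 0, 0, 0, -0.3, 0, -0.15, 0, 0, 0], hand=0.1)

```text
clock: 6.0
eef_pos: [0.456, -0.1756, 0.2038]
orientation: [[0.06, 0.998, -0.002], [0.998, -0.06, -0.003], [-0.003, -0.001, -1.0]]
ft_force: [-0.2, 0.4, 0.6]
opening: 0.0427
grasp_force: 0.0
```

```bash
sed -i 's/(H>22)&(H<50)/(H>18)\&(H<50)/' h.py; python3 - <<'E'
from h import *
im=camera("top"); cv2.imwrite("pics/top1.png",im[:,:,::-1]); s=camera("side"); cv2.imwrite("pics/side1.png",s[:,:,::-1])
a=cv2.resize(im[190:300,165:315],None,fx=4,fy=4,interpolation=cv2.INTER_CUBIC)
cv2.imwrite("pics/top1c.png",a[:,:,::-1])
for o,h,l,a,c in wedges(im,roi=(310,200,490,330)): print("wedge",o,"head",round(h,3),"sep",round(l,4),a,c.round(1))
H,S,V=hsvof(im)
ca,cb=[],[]
pan=(H>=14)&(H<=17)&(S>=106)&(V>118)
pts=[]
for c in range(190,290,4):
    r=np.nonzero(pan[255:300,c])[0]+255
    if len(r)>3: pts.append((c,r.min(),r.max()))
print(pts)
E
```

```text
wedge [ 0.5974 -0.2571] head 2.936 sep 0.0297 344 [455.3 227.7]
wedge [ 0.5923 -0.1441] head -3.08 sep 0.0302 363 [401.9 229.1]
wedge [ 0.586  -0.0445] head -0.006 sep 0.0294 351 [354.1 228.6]
wedge [ 0.4449 -0.058 ] head 2.966 sep 0.0295 375 [359.5 298.8]
[(190, np.int64(277), np.int64(281)), (194, np.int64(277), np.int64(281)), (198, np.int64(278), np.int64(282)), (202, np.int64(278), np.int64(282)), (206, np.int64(278), np.int64(282)), (210, np.int64(278), np.int64(282)), (214, np.int64(279), np.int64(283)), (218, np.int64(279), np.int64(283)), (222, np.int64(279), np.int64(283)), (226, np.int64(279), np.int64(283)), (230, np.int64(280), np.int64(284)), (234, np.int64(280), np.int64(284)), (238, np.int64(280), np.int64(284)), (242, np.int64(255), np.int64(284)), (246, np.int64(255), np.int64(285)), (250, np.int64(255), np.int64(285)), (254, np.int64(255), np.int64(285)), (258, np.int64(255), np.int64(285)), (262, np.int64(255), np.int64(286)), (266, np.int64(255), np.int64(286)), (270, np.int64(282), np.int64(286)), (274, np.int64(283), np.int64(287)), (278, np.int64(283), np.int64(287)), (282, np.int64(283), np.int64(287)), (286, np.int64(283), np.int64(287))]
```

View pics/top1c.png

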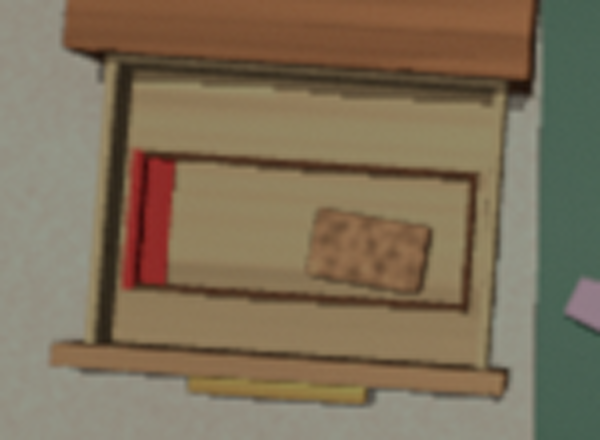

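The nest is now fully clear of the cabinet. Its outer corners are at crop (135,150), (478,175), (467,311) and (124,288), with the red end on the left. The block's corners are at crop (318,208), (431,226), (418,293) and (307,277).

```bash
python3 - <<'E'
from h import *
im=cv2.imread("pics/top1.png")[:,:,::-1].copy(); si=cv2.imread("pics/side1.png")[:,:,::-1].copy()
f=lambda c:(c[0]/4-.375+165,c[1]/4-.375+190)
N=np.array([onz("top",f(c),.022) for c in((135,150),(478,175),(467,311),(124,288))])
print("nest corners",N,"centre",N.mean(0),"w",np.linalg.norm(N[0]-N[1]),np.linalg.norm(N[3]-N[2]),"h",np.linalg.norm(N[0]-N[3]),np.linalg.norm(N[1]-N[2]))
y=(N[0]-N[1]+N[3]-N[2]); print("nest y yaw-90",np.arctan2(y[1],y[0])-np.pi/2)
p=np.array([onz("top",q,.066) for q in(((50/4+164.6),276.9),((507/4+164.6),285.4))]); print("panel",p,p.mean(0),np.linalg.norm(p[0]-p[1]))
d=p[0]-p[1]; a=np.arctan2(d[1],d[0])-np.pi/2; print("yaw panel",a,"nest from panel",p.mean(0)[:2]+.071*np.array([np.cos(a),np.sin(a)]))
B=np.array([onz("top",f(c),.036) for c in((318,208),(431,226),(418,293),(307,277))]); print("block",B.mean(0),np.linalg.norm(B[0]-B[1]),np.linalg.norm(B[1]-B[2]))
d=B[0]-B[1]+B[3]-B[2]; print("block long yaw-90",np.arctan2(d[1],d[0])-np.pi/2)
print("side px block",proj("side",B.mean(0)), "nest corners side",[proj("side",n).round(1) for n in N])
H,S,V=hsvof(si)
cv2.imwrite("pics/side1c.png",cv2.resize(si[235:345,225:345],None,fx=5,fy=5,interpolation=cv2.INTER_CUBIC)[:,:,::-1])
# tray
H,S,V=hsvof(im); m=(S<45)&(V>90); m[:, :490]=0; m[:,552:]=0; m[:212]=0; m[290:]=0
for c,a,mm in blobs(m,300,4000): print("tray",c,a,onz("top",c,.005),cv2.minAreaRect(np.argwhere(mm)[:,::-1].astype(np.float32)))
E
```

```text
nest corners [[0.5854 0.2838 0.022 ]
 [0.5759 0.1028 0.022 ]
 [0.5042 0.1068 0.022 ]
 [0.5127 0.2872 0.022 ]] centre [0.5446 0.1951 0.022 ] w 0.18125566604148635 0.18052373864369659 h 0.07282797406730918 0.07181484721084244
nest y yaw-90 -0.04959258900885222
panel [[0.4818 0.3111 0.066 ]
 [0.4694 0.0827 0.066 ]] [0.4756 0.1969 0.066 ] 0.22866959895206773
yaw panel -0.05416395396767326 nest from panel [0.5465 0.1931]
block [0.5345 0.1575 0.036 ] 0.05934868884923674 0.03531457557566498
block long yaw-90 -0.13033711566372475
side px block [329.3626 287.3298] nest corners side [array([290.5, 324.9]), array([318.8, 274.8]), array([347.2, 281. ]), array([322.9, 332.8])]
tray [525.2521 248.5947] 3296 [ 0.5548 -0.4154  0.005 ] ((522.5, 250.5), (77.0, 57.0), 90.0)
```

View pics/side1c.png

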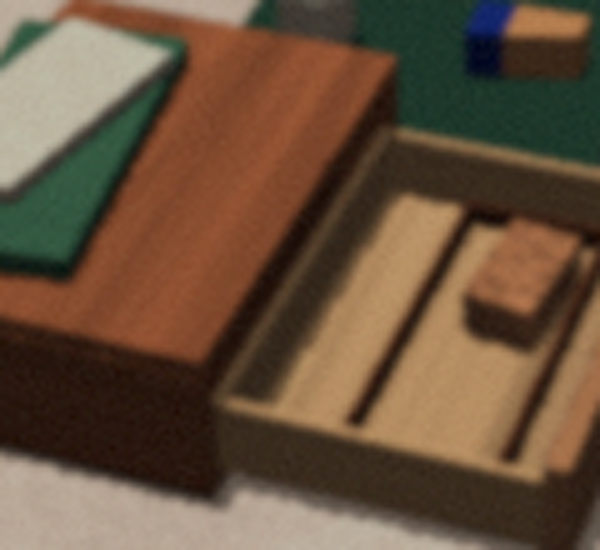

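```bash
python3 -c "
from h import *
print(onz('top',(521,249),.02))
go(0.5345,0.1575,0.15,-0.13)"
```

```text
[ 0.5532 -0.3991  0.02  ]
shift [0.3296 0.0604 0.0542] turn z 0.0785 or -3.0631 tilt [-0.0009  0.0006] j7 0.02
```

play_rows(motion=[0.05, 0.01, 0, 0, 0, 0.07, 0.1, 0.02, 0.01, 0, 0, 0.07, 0.15, 0.03, 0.02, 0, 0, 0.07, 0.2, 0.04, 0.03, 0, 0, 0.078, 0.25, 0.05, 0.04, 0, 0, 0.078, 0.29, 0.058, 0.05, 0, 0, 0.078, 0.32, 0.06, 0.054, 0, 0, 0.078, 0.33, 0.06, 0.054, 0, 0, 0.078, 0.33, 0.06, 0.054, 0, 0, 0.078, 0.33, 0.06, 0.054, 0, 0, 0.078], hand=-0.3)

```text
clock: 7.1
eef_pos: [0.5331, 0.158, 0.1506]
orientation: [[0.126, 0.992, -0.0], [0.992, -0.126, -0.001], [-0.001, -0.0, -1.0]]
ft_force: [-0.3, 0.2, -0.4]
opening: 0.0612
grasp_force: 0.0
```

```bash
python3 -c "
from h import *
go(0.5345,0.1575,0.042,-0.13);print(state()['opening'])"
```

```text
shift [-0.0002  0.0015  0.1086] turn z 0.0039 or -3.1377 tilt [-0.0005 -0.0013] j7 -0.71
0.06120126158217971
```

play_rows(motion=[0, 0.001, 0.04, 0, 0, 0, 0, 0.001, 0.075, 0, 0, 0, 0, 0.001, 0.1, 0, 0, 0, 0, 0.001, 0.108, 0, 0, 0, 0, 0.001, 0.108, 0, 0, 0, 0, 0.001, 0.108, 0, 0, 0])

```text
clock: 7.7
eef_pos: [0.5356, 0.1583, 0.0437]
orientation: [[0.127, 0.992, 0.002], [0.992, -0.127, 0.0], [0.001, 0.002, -1.0]]
ft_force: [0.3, -0.5, -0.1]
opening: 0.0613
grasp_force: 0.0
```

play_rows(motion=[0, 0, 0, 0, 0, 0, 0, 0, 0, 0, 0, 0, 0, 0, 0, 0, 0, 0, 0, 0, 0, 0, 0, 0, 0, 0, 0, 0, 0, 0, 0, 0, 0, 0, 0, 0, 0, 0, -0.03, 0, 0, 0, 0, 0, -0.07, 0, 0, 0, 0, 0, -0.1, 0, 0, 0, 0, 0, -0.1, 0, 0, 0], hand=1, force=20)

```text
clock: 8.7
eef_pos: [0.5372, 0.1601, 0.1462]
orientation: [[0.126, 0.992, 0.007], [0.992, -0.126, 0.003], [0.003, 0.007, -1.0]]
ft_force: [0.5, 0.1, -0.1]
opening: 0.0359
grasp_force: 19.9
```

```bash
python3 -c "
from h import *
go(0.553,-0.40,0.15)"
```

```text
shift [-0.5536  0.0862 -0.0051] turn z 0 or 0.0 tilt [0.0071 0.0025] j7 -0.71
```

play_rows(motion=[-0.04, 0.006, 0, 0, 0, 0, -0.09, 0.014, 0, 0, 0, 0, -0.14, 0.022, 0, 0, 0, 0, -0.19, 0.03, 0, 0, 0, 0, -0.24, 0.037, 0, 0, 0, 0, -0.29, 0.045, 0, 0, 0, 0, -0.34, 0.053, 0, 0, 0, 0, -0.39, 0.061, 0, 0, 0, 0, -0.44, 0.069, 0, 0, 0, 0, -0.49, 0.077, 0, 0, 0, 0, -0.53, 0.083, 0, 0, 0, 0, -0.55, 0.086, 0, 0, 0, 0, -0.55, 0.086, 0, 0, 0, 0, -0.55, 0.086, 0, 0, 0, 0])

```text
clock: 10.1
eef_pos: [0.5503, -0.3961, 0.141]
orientation: [[0.126, 0.992, -0.002], [0.992, -0.126, 0.003], [0.002, -0.002, -1.0]]
ft_force: [-0.3, 0.8, -1.3]
opening: 0.0359
grasp_force: 19.9
```

```bash
python3 -c "
from h import *
go(0.553,-0.40,0.040)"
```

```text
shift [-0.0038  0.0033  0.101 ] turn z 0 or 0.0 tilt [-0.0017  0.0025] j7 0.21
```

play_rows(motion=[-0.003, 0.003, 0.03, 0, 0, 0, -0.003, 0.003, 0.06, 0, 0, 0, -0.003, 0.003, 0.085, 0, 0, 0, -0.003, 0.003, 0.097, 0, 0, 0, -0.003, 0.003, 0.101, 0, 0, 0, -0.003, 0.003, 0.101, 0, 0, 0, -0.003, 0.003, 0.101, 0, 0, 0])

```text
clock: 10.8
eef_pos: [0.5546, -0.4008, 0.0429]
orientation: [[0.125, 0.992, 0.002], [0.992, -0.125, -0.001], [-0.001, 0.002, -1.0]]
ft_force: [0.9, 0.1, -1.4]
opening: 0.0363
grasp_force: 19.9
```

play_rows(motion=[0, 0, 0, 0, 0, 0, 0, 0, 0, 0, 0, 0, 0, 0, 0, 0, 0, 0, 0, 0, 0, 0, 0, 0, 0, 0, -0.03, 0, 0, 0, 0, 0, -0.07, 0, 0, 0, 0, 0, -0.11, 0, 0, 0, 0, 0, -0.11, 0, 0, 0], hand=-0.4)

```text
clock: 11.6
eef_pos: [0.5572, -0.4027, 0.1579]
orientation: [[0.126, 0.992, 0.01], [0.992, -0.126, -0.006], [-0.005, 0.01, -1.0]]
ft_force: [1.0, -0.5, 0.2]
opening: 0.0657
grasp_force: 0.0
```

```bash
python3 - <<'E'
from h import *
im=camera("top"); cv2.imwrite("pics/top2.png",im[:,:,::-1])
for o,h,l,a,c in wedges(im,roi=(310,190,490,330)): print("wedge",o,"head",round(h,3),"sep",round(l,4),a,c.round(1))
go(0.4449,-0.058,0.11,-0.16)
E
```

```text
wedge [ 0.5973 -0.2571] head 2.932 sep 0.0293 337 [455.3 227.8]
wedge [ 0.5918 -0.1441] head -3.081 sep 0.0296 350 [401.9 229.3]
wedge [ 0.5861 -0.0442] head -0.019 sep 0.0295 346 [354.  228.6]
wedge [ 0.445  -0.0579] head 2.989 sep 0.0297 360 [359.5 298.7]
shift [ 0.3274 -0.1532  0.0431] turn z 0.0337 or -3.1079 tilt [ 0.0054 -0.0035] j7 0.22
```

play_rows(motion=[0.04, -0.02, 0, 0, 0, 0.03, 0.085, -0.04, 0, 0, 0, 0.03, 0.13, -0.06, 0, 0, 0, 0.03, 0.175, -0.08, 0.01, 0, 0, 0.03, 0.22, -0.1, 0.02, 0, 0, 0.03, 0.265, -0.124, 0.03, 0, 0, 0.03, 0.3, -0.141, 0.04, 0, 0, 0.03, 0.32, -0.15, 0.043, 0, 0, 0.03, 0.328, -0.153, 0.043, 0, 0, 0.03, 0.328, -0.153, 0.043, 0, 0, 0.03, 0.328, -0.153, 0.043, 0, 0, 0.03], hand=-0.65)

```text
clock: 12.75
eef_pos: [0.4435, -0.0575, 0.1084]
orientation: [[0.157, 0.988, 0.0], [0.988, -0.157, -0.001], [-0.001, 0.0, -1.0]]
ft_force: [-0.2, -0.9, -0.1]
opening: 0.0776
grasp_force: 0.0
```

```bash
python3 -c "
from h import *
go(0.445,-0.058,0.032,-0.157)"
```

```text
shift [-0.0002  0.0015  0.0764] turn z -0.0006 or 3.141 tilt [ 0.0004 -0.0007] j7 -0.42
```

play_rows(motion=[0, 0.001, 0.03, 0, 0, 0, 0, 0.001, 0.055, 0, 0, 0, 0, 0.001, 0.072, 0, 0, 0, 0, 0.001, 0.0765, 0, 0, 0, 0, 0.001, 0.0765, 0, 0, 0, 0, 0.001, 0.0765, 0, 0, 0])

```text
clock: 13.35
eef_pos: [0.4446, -0.0571, 0.0325]
orientation: [[0.157, 0.988, 0.001], [0.988, -0.157, -0.0], [0.0, 0.001, -1.0]]
ft_force: [-0.2, 0.7, 0.2]
opening: 0.0775
grasp_force: 0.0
```

play_rows(motion=[0, 0, 0, 0, 0, 0, 0, 0, 0, 0, 0, 0, 0, 0, 0, 0, 0, 0, 0, 0, 0, 0, 0, 0, 0, 0, 0, 0, 0, 0, 0, 0, 0, 0, 0, 0], hand=1, force=20)

```text
clock: 13.95
eef_pos: [0.4445, -0.0565, 0.0326]
orientation: [[0.155, 0.988, 0.001], [0.988, -0.155, -0.0], [-0.0, 0.001, -1.0]]
ft_force: [-0.8, -0.4, 7.0]
opening: 0.0594
grasp_force: 20.0
```

```bash
cat >> h.py <<'E'
NC=np.array([0.546,0.194]); NY=-0.051
def slot(y,x=0.0): 
    c,s=np.cos(NY),np.sin(NY); return NC+np.array([c*x-s*y,s*x+c*y])
E
python3 -c "
from h import *
p=slot(.0695);print(p);go(p[0],p[1],0.12,NY)"
```

```text
[0.5495 0.2634]
shift [ 0.3323  0.0542 -0.0874] turn z -0.1051 or 3.0365 tilt [ 0.0015 -0.0003] j7 -0.51
```

play_rows(motion=[0, 0, -0.03, 0, 0, 0, 0, 0, -0.07, 0, 0, 0, 0.04, 0.007, -0.088, 0, 0, -0.04, 0.085, 0.014, -0.088, 0, 0, -0.08, 0.13, 0.021, -0.088, 0, 0, -0.105, 0.175, 0.029, -0.088, 0, 0, -0.105, 0.22, 0.036, -0.088, 0, 0, -0.105, 0.265, 0.043, -0.088, 0, 0, -0.105, 0.305, 0.05, -0.088, 0, 0, -0.105, 0.325, 0.053, -0.088, 0, 0, -0.105, 0.333, 0.054, -0.088, 0, 0, -0.105, 0.333, 0.054, -0.088, 0, 0, -0.105, 0.333, 0.054, -0.088, 0, 0, -0.105])

```text
clock: 15.25
eef_pos: [0.5486, 0.2621, 0.1197]
orientation: [[0.052, 0.999, -0.001], [0.999, -0.052, -0.002], [-0.002, -0.001, -1.0]]
ft_force: [0.8, -0.6, 0.0]
opening: 0.0595
grasp_force: 20.0
```

```bash
python3 -c "
from h import *
p=slot(.0705);go(p[0],p[1],0.043,NY)"
```

```text
shift [0.0026 0.001  0.0767] turn z -0.0013 or 3.1403 tilt [-0.001 -0.002] j7 -0.81
```

play_rows(motion=[0.0025, 0.001, 0.03, 0, 0, 0, 0.0025, 0.001, 0.05, 0, 0, 0, 0.0025, 0.001, 0.062, 0, 0, 0, 0.0025, 0.001, 0.07, 0, 0, 0, 0.0025, 0.001, 0.075, 0, 0, 0, 0.0025, 0.001, 0.077, 0, 0, 0, 0.0025, 0.001, 0.077, 0, 0, 0])

```text
clock: 15.95
eef_pos: [0.5504, 0.2666, 0.0433]
orientation: [[0.051, 0.999, 0.001], [0.999, -0.051, 0.0], [0.0, 0.001, -1.0]]
ft_force: [-0.1, 0.5, -0.0]
opening: 0.0599
grasp_force: 20.0
```

play_rows(motion=[0, 0, 0.0005, 0, 0, 0, 0, 0, 0.0005, 0, 0, 0, 0, 0, 0.0005, 0, 0, 0, 0, 0, 0.0005, 0, 0, 0, 0, 0, -0.03, 0, 0, 0, 0, 0, -0.07, 0, 0, 0, 0, 0, -0.1, 0, 0, 0, -0.05, 0, -0.1, 0, 0, 0, -0.1, 0, -0.1, 0, 0, 0, -0.15, 0, -0.1, 0, 0, 0, -0.2, 0, -0.1, 0, 0, 0, -0.25, 0.02, -0.1, 0, 0, 0, -0.28, 0.02, -0.1, 0, 0, 0, -0.31, 0.02, -0.1, 0, 0, 0, -0.31, 0.02, -0.1, 0, 0, 0], hand=-0.6)

```text
clock: 17.45
eef_pos: [0.5537, -0.0502, 0.1428]
orientation: [[0.059, 0.998, -0.001], [0.998, -0.059, -0.003], [-0.003, -0.001, -1.0]]
ft_force: [0.2, 0.3, 0.4]
opening: 0.0752
grasp_force: 0.0
```

```bash
python3 - <<'E'
from h import *
im=camera("top"); cv2.imwrite("pics/top3.png",im[:,:,::-1]); si=camera("side"); cv2.imwrite("pics/side3.png",si[:,:,::-1])
a=cv2.resize(im[210:300,180:300],None,fx=4,fy=4,interpolation=cv2.INTER_CUBIC)
b=cv2.resize(si[255:345,280:400],None,fx=4,fy=4,interpolation=cv2.INTER_CUBIC)
cv2.imwrite("pics/c3.png",np.vstack([a,b])[:600*1,:,::-1][:720] if 0 else np.vstack([a[:300],b[:290]])[:,:,::-1])
for o,h,l,aa,c in wedges(im,roi=(310,190,490,330)): print("wedge",o,"head",round(h,3),aa,c.round(1))
o=onz("top",(0,0),0)
for r in [(190,220,250,290)]:
    H,S,V=hsvof(im); bl=(H>105)&(H<130)&(S>85)&(V>98); bl[:, :180]=0; bl[:,300:]=0; bl[:220]=0; bl[300:]=0
    for c,a2,m in blobs(bl,40,600): print("blue",c,a2,onz("top",c,.038))
go(0.5861,-0.0442,0.11,-0.012)
E
```

```text
blue [205.0698 253.8295] 129 [0.5293 0.2639 0.038 ]
shift [0.0018 0.0318 0.0331] turn z -0.0407 or 3.1009 tilt [0.0002 0.0004] j7 -0.32
```

View pics/c3.png

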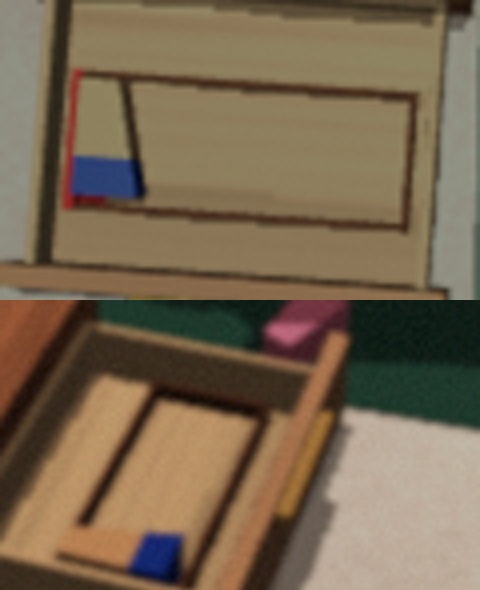

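The wedge is flat in the nest at the red end, with its blue end towards the front at crop (107,177). The other wedges were not detected, so I'm checking the picture.

```bash
python3 - <<'E'
from h import *
im=cv2.imread("pics/top3.png")[:,:,::-1].copy()
H,S,V=hsvof(im); b=(H>105)&(H<130)&(S>85)&(V>50); b[:,:300]=0;b[:,500:]=0;b[:140]=0
for c,a,m in blobs(b,20,600): print(c,a,V[m].mean())
cv2.imwrite("pics/t3.png",cv2.resize(im[140:340,290:560],None,fx=2.5,fy=2.5)[:,:,::-1])
E
```

```text
[352.4568 169.2963] 81 123.85185185185185
[391.9186 172.0233] 86 118.56976744186046
[346.85 218.95] 20 61.0
```

View pics/t3.png

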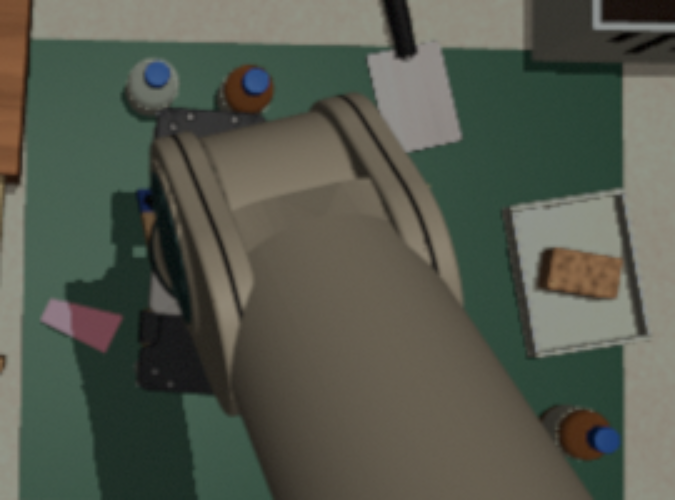

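The arm only hides the wedges. The block lies in the tray, and C's blue end still shows where it was measured.

play_rows(motion=[0.001, 0.02, 0.02, 0, 0, -0.04, 0.002, 0.032, 0.033, 0, 0, -0.045, 0.002, 0.032, 0.033, 0, 0, -0.045, 0.002, 0.032, 0.033, 0, 0, -0.045], hand=-0.65)

```text
clock: 17.95
eef_pos: [0.5859, -0.0419, 0.11]
orientation: [[0.004, 1.0, -0.001], [1.0, -0.004, 0.001], [0.001, -0.001, -1.0]]
ft_force: [-0.4, 0.8, 0.6]
opening: 0.0773
grasp_force: 0.0
```

```bash
python3 -c "
from h import *
go(0.586,-0.0443,0.032,-0.012)"
```

```text
shift [-0.0025  0.0002  0.078 ] turn z 0.0082 or -3.1334 tilt [-0.0009  0.0008] j7 -0.29
```

play_rows(motion=[-0.001, 0, 0.03, 0, 0, 0.008, -0.002, 0, 0.055, 0, 0, 0.008, -0.002, 0, 0.073, 0, 0, 0.008, -0.002, 0, 0.078, 0, 0, 0.008, -0.002, 0, 0.078, 0, 0, 0.008, -0.002, 0, 0.078, 0, 0, 0.008])

```text
clock: 18.55
eef_pos: [0.587, -0.0452, 0.0333]
orientation: [[0.014, 1.0, 0.002], [1.0, -0.014, 0.0], [0.0, 0.002, -1.0]]
ft_force: [0.1, 0.2, 0.5]
opening: 0.0773
grasp_force: 0.0
```

play_rows(motion=[0, 0, 0, 0, 0, 0, 0, 0, 0, 0, 0, 0, 0, 0, 0, 0, 0, 0, 0, 0, 0, 0, 0, 0, 0, 0, 0, 0, 0, 0, 0, 0, 0, 0, 0, 0], hand=1)

```text
clock: 19.15
eef_pos: [0.5869, -0.0457, 0.0327]
orientation: [[0.014, 1.0, 0.001], [1.0, -0.014, -0.0], [-0.0, 0.001, -1.0]]
ft_force: [-0.8, 0.6, 5.4]
opening: 0.0598
grasp_force: 20.0
```

```bash
python3 -c "
from h import *
p=slot(.0425,0);go(p[0],p[1],0.12,NY)"
```

```text
shift [ 0.2815 -0.0426 -0.0874] turn z 0.0369 or -3.1047 tilt [ 0.0012 -0.0002] j7 -0.34
```

play_rows(motion=[0, 0, -0.03, 0, 0, 0, 0, 0, -0.07, 0, 0, 0, 0.04, -0.006, -0.088, 0, 0, 0.02, 0.085, -0.013, -0.088, 0, 0, 0.037, 0.13, -0.02, -0.088, 0, 0, 0.037, 0.175, -0.027, -0.088, 0, 0, 0.037, 0.22, -0.034, -0.088, 0, 0, 0.037, 0.255, -0.04, -0.088, 0, 0, 0.037, 0.275, -0.042, -0.088, 0, 0, 0.037, 0.28, -0.043, -0.088, 0, 0, 0.037, 0.28, -0.043, -0.088, 0, 0, 0.037, 0.28, -0.043, -0.088, 0, 0, 0.037])

```text
clock: 20.35
eef_pos: [0.5476, 0.2327, 0.1197]
orientation: [[0.053, 0.999, -0.0], [0.999, -0.053, -0.002], [-0.002, -0.0, -1.0]]
ft_force: [-0.5, 0.2, -1.1]
opening: 0.0597
grasp_force: 20.0
```

```bash
python3 -c "
from h import *
p=slot(.0411);go(p[0],p[1],0.043,NY)"
```

```text
shift [0.0025 0.0004 0.0767] turn z -0.0021 or 3.1395 tilt [-0.0003 -0.0018] j7 -0.77
```

play_rows(motion=[0.0008, 0, 0.03, 0, 0, 0, 0.0008, 0, 0.05, 0, 0, 0, 0.0008, 0, 0.055, 0, 0, 0, 0.0008, 0, 0.055, 0, 0, 0, 0.0008, 0, 0.055, 0, 0, 0])

```text
clock: 20.85
eef_pos: [0.5481, 0.2352, 0.0658]
orientation: [[0.052, 0.999, 0.001], [0.999, -0.052, 0.0], [0.0, 0.001, -1.0]]
ft_force: [0.5, -0.1, 0.2]
opening: 0.0594
grasp_force: 20.0
```

```bash
python3 -c "
from h import *
p=slot(.0411);go(p[0],p[1],0.043,NY)"
```

```text
shift [-0.0002 -0.0001  0.0228] turn z -0.0013 or 3.1403 tilt [0.0012 0.0003] j7 -0.8
```

play_rows(motion=[0, 0, 0.01, 0, 0, 0, 0, 0, 0.018, 0, 0, 0, 0, 0, 0.022, 0, 0, 0, 0, 0, 0.0235, 0, 0, 0, 0, 0, 0.0235, 0, 0, 0])

```text
clock: 21.35
eef_pos: [0.5477, 0.2355, 0.0425]
orientation: [[0.051, 0.999, 0.001], [0.999, -0.051, -0.001], [-0.001, 0.001, -1.0]]
ft_force: [-2.0, -1.9, 9.1]
opening: 0.06
grasp_force: 20.0
```

play_rows(motion=[0, 0, 0, 0, 0, 0, 0, 0, 0, 0, 0, 0, 0, 0, 0, 0, 0, 0, 0, 0, 0, 0, 0, 0, 0, 0, -0.03, 0, 0, 0, 0, 0, -0.07, 0, 0, 0, 0, 0, -0.1, 0, 0, 0, -0.05, 0.005, -0.1, 0, 0, 0, -0.1, 0.01, -0.1, 0, 0, 0, -0.15, 0.015, -0.1, 0, 0, 0, -0.2, 0.02, -0.1, 0, 0, 0, -0.25, 0.025, -0.1, 0, 0, 0, -0.3, 0.03, -0.1, 0, 0, 0, -0.34, 0.034, -0.1, 0, 0, 0, -0.37, 0.037, -0.1, 0, 0, 0, -0.37, 0.037, -0.1, 0, 0, 0, -0.37, 0.037, -0.1, 0, 0, 0], hand=-0.6)

```text
clock: 23.05
eef_pos: [0.5652, -0.1359, 0.1412]
orientation: [[0.053, 0.999, -0.0], [0.999, -0.053, 0.001], [0.001, -0.0, -1.0]]
ft_force: [-0.9, 0.5, 0.6]
opening: 0.0752
grasp_force: 0.0
```

```bash
cat >> h.py <<'E'
def nestlook(im):
    H,S,V=hsvof(im); b=(H>105)&(H<130)&(S>85)&(V>98); b[:, :180]=0; b[:,300:]=0; b[:220]=0; b[300:]=0
    for c,a,m in blobs(b,30,900):
        q=onz("top",c,.038); r=q[:2]-NC; cs,sn=np.cos(NY),np.sin(NY); print("nest blue",c.round(1),a,"nest xy",np.array([cs*r[0]+sn*r[1],-sn*r[0]+cs*r[1]]))
E
python3 - <<'E'
from h import *
im=camera("top"); cv2.imwrite("pics/top4.png",im[:,:,::-1]); nestlook(im)
for o,h,l,aa,c in wedges(im,roi=(310,190,490,330)): print("wedge",o,"head",round(h,3),aa,c.round(1))
go(.5918,-.1441,0.11,0.06)
E
```

```text
nest blue [218.2 235.5] 127 nest xy [0.0195 0.045 ]
nest blue [205.3 253.4] 131 nest xy [-0.0193  0.0684]
shift [-0.0084  0.0269  0.0314] turn z -0.1103 or 3.0313 tilt [-0.0001  0.0012] j7 -0.15
```

play_rows(motion=[-0.004, 0.015, 0.015, 0, 0, -0.06, -0.008, 0.027, 0.031, 0, 0, -0.112, -0.008, 0.027, 0.031, 0, 0, -0.112, -0.008, 0.027, 0.031, 0, 0, -0.112, -0.008, 0.027, 0.031, 0, 0, -0.112], hand=-0.65)

```text
clock: 23.6
eef_pos: [0.5918, -0.1437, 0.1112]
orientation: [[-0.062, 0.998, 0.0], [0.998, 0.062, 0.0], [0.0, 0.0, -1.0]]
ft_force: [-0.3, 0.1, -0.0]
opening: 0.078
grasp_force: 0.0
```

```bash
python3 -c "
from h import *
go(0.5918,-0.1441,0.032,0.063)"
```

```text
shift [-0.0004 -0.      0.0792] turn z -0.0012 or 3.1404 tilt [0.0003 0.0003] j7 -0.07
```

play_rows(motion=[0, 0, 0.03, 0, 0, 0, 0, 0, 0.055, 0, 0, 0, 0, 0, 0.073, 0, 0, 0, 0, 0, 0.079, 0, 0, 0, 0, 0, 0.079, 0, 0, 0, 0, 0, 0.079, 0, 0, 0])

```text
clock: 24.2
eef_pos: [0.5927, -0.1449, 0.0327]
orientation: [[-0.061, 0.998, 0.002], [0.998, 0.061, -0.0], [-0.0, 0.002, -1.0]]
ft_force: [-0.3, 0.1, 0.3]
opening: 0.077
grasp_force: 0.0
```

play_rows(motion=[0, 0, 0, 0, 0, 0, 0, 0, 0, 0, 0, 0, 0, 0, 0, 0, 0, 0, 0, 0, 0, 0, 0, 0, 0, 0, 0, 0, 0, 0, 0, 0, 0, 0, 0, 0], hand=1)

```text
clock: 24.8
eef_pos: [0.5924, -0.1452, 0.0322]
orientation: [[-0.061, 0.998, 0.001], [0.998, 0.061, -0.0], [-0.0, 0.001, -1.0]]
ft_force: [-1.4, 0.7, 6.1]
opening: 0.0598
grasp_force: 20.0
```

```bash
python3 -c "
from h import *
p=slot(.0135,0);go(p[0],p[1],0.12,NY)"
```

```text
shift [ 0.3548 -0.0241 -0.0879] turn z 0.1119 or -3.0297 tilt [ 0.001  -0.0004] j7 -0.11
```

play_rows(motion=[0, 0, -0.03, 0, 0, 0, 0, 0, -0.07, 0, 0, 0, 0.04, -0.003, -0.088, 0, 0, 0.04, 0.085, -0.006, -0.088, 0, 0, 0.08, 0.13, -0.009, -0.088, 0, 0, 0.112, 0.175, -0.012, -0.088, 0, 0, 0.112, 0.22, -0.015, -0.088, 0, 0, 0.112, 0.265, -0.018, -0.088, 0, 0, 0.112, 0.31, -0.021, -0.088, 0, 0, 0.112, 0.34, -0.023, -0.088, 0, 0, 0.112, 0.353, -0.024, -0.088, 0, 0, 0.112, 0.353, -0.024, -0.075, 0, 0, 0.112, 0.353, -0.024, -0.055, 0, 0, 0.112, 0.353, -0.024, -0.035, 0, 0, 0.112, 0.353, -0.024, -0.033, 0, 0, 0.112, 0.353, -0.024, -0.033, 0, 0, 0.112, 0.353, -0.024, -0.033, 0, 0, 0.112])

```text
clock: 26.5
eef_pos: [0.5472, 0.2048, 0.0649]
orientation: [[0.053, 0.999, 0.001], [0.999, -0.053, -0.0], [-0.0, 0.001, -1.0]]
ft_force: [-0.7, 0.1, 0.8]
opening: 0.0597
grasp_force: 20.0
```

```bash
python3 -c "
from h import *
p=slot(.0124);go(p[0],p[1],0.0425,NY)"
```

```text
shift [ 0.0016 -0.0007  0.0224] turn z -0.0017 or 3.1399 tilt [ 0.0008 -0.0002] j7 -0.75
```

play_rows(motion=[0.001, 0, 0.01, 0, 0, 0, 0.001, 0, 0.018, 0, 0, 0, 0.001, 0, 0.022, 0, 0, 0, 0.001, 0, 0.0225, 0, 0, 0, 0.001, 0, 0.0225, 0, 0, 0])

```text
clock: 27.0
eef_pos: [0.5464, 0.2067, 0.0419]
orientation: [[0.051, 0.999, -0.0], [0.999, -0.051, -0.0], [-0.0, -0.0, -1.0]]
ft_force: [0.0, 0.4, 0.9]
opening: 0.0598
grasp_force: 20.0
```

play_rows(motion=[0, 0, 0, 0, 0, 0, 0, 0, 0, 0, 0, 0, 0, 0, 0, 0, 0, 0, 0, 0, 0, 0, 0, 0, 0, 0, -0.03, 0, 0, 0, 0, 0, -0.07, 0, 0, 0, 0, 0, -0.1, 0, 0, 0, -0.05, 0, -0.1, 0, 0, 0, -0.1, 0, -0.1, 0, 0, 0, -0.15, 0, -0.1, 0, 0, 0, -0.2, 0, -0.1, 0, 0, 0, -0.24, 0, -0.1, 0, 0, 0, -0.26, 0, -0.1, 0, 0, 0, -0.26, 0, -0.1, 0, 0, 0, -0.26, 0, -0.1, 0, 0, 0], hand=-0.6)

```text
clock: 28.5
eef_pos: [0.5334, -0.052, 0.1421]
orientation: [[0.051, 0.999, 0.0], [0.999, -0.051, 0.001], [0.001, 0.0, -1.0]]
ft_force: [0.3, 0.3, -0.5]
opening: 0.0752
grasp_force: 0.0
```

```bash
python3 - <<'E'
from h import *
im=camera("top"); cv2.imwrite("pics/top5.png",im[:,:,::-1]); nestlook(im)
for o,h,l,aa,c in wedges(im,roi=(310,190,490,330)): print("wedge",o,"head",round(h,3),aa,c.round(1))
si=camera("side"); H,S,V=hsvof(si); b=(H>105)&(H<130)&(S>110)&(V>50)
for c,a,m in blobs(b,20,90): print("side",c.round(1),a,onz("side",c,.028))
go(.5973,-.2571,0.11,-0.205)
E
```

```text
nest blue [218.1 235.4] 127 nest xy [0.0197 0.0451]
nest blue [205.5 253.3] 133 nest xy [-0.019   0.0682]
nest blue [233.3 256.3] 139 nest xy [-0.0211  0.0104]
side [352.8 201.9] 38 [ 0.5749 -0.2557  0.028 ]
side [297.7 203.4] 31 [ 0.731  -0.2019  0.028 ]
side [287.6 218.2] 25 [ 0.7319 -0.1135  0.028 ]
side [328.  300.9] 75 [0.5273 0.1946 0.028 ]
side [304.6 306.3] 63 [0.5722 0.2262 0.028 ]
shift [-0.2033  0.0736  0.0319] turn z 0.1568 or -2.9848 tilt [0.0005 0.0013] j7 -0.3
```

play_rows(motion=[-0.045, 0.016, 0, 0, 0, 0.08, -0.09, 0.032, 0.01, 0, 0, 0.157, -0.135, 0.048, 0.02, 0, 0, 0.157, -0.175, 0.063, 0.03, 0, 0, 0.157, -0.198, 0.072, 0.032, 0, 0, 0.157, -0.203, 0.074, 0.032, 0, 0, 0.157, -0.203, 0.074, 0.032, 0, 0, 0.157, -0.203, 0.074, 0.032, 0, 0, 0.157, -0.203, 0.074, 0.032, 0, 0, 0.157], hand=-0.65)

```text
clock: 29.5
eef_pos: [0.5972, -0.2564, 0.1105]
orientation: [[0.203, 0.979, 0.0], [0.979, -0.203, 0.001], [0.001, 0.0, -1.0]]
ft_force: [-0.8, 0.2, 0.2]
opening: 0.0773
grasp_force: 0.0
```

```bash
python3 -c "
from h import *
go(0.5973,-0.2571,0.032,-0.205)"
```

```text
shift [-0.0007  0.0002  0.0785] turn z 0.0005 or -3.1411 tilt [0.0003 0.0011] j7 -0.09
```

play_rows(motion=[0, 0, 0.03, 0, 0, 0, 0, 0, 0.055, 0, 0, 0, 0, 0, 0.073, 0, 0, 0, 0, 0, 0.0785, 0, 0, 0, 0, 0, 0.0785, 0, 0, 0, 0, 0, 0.0785, 0, 0, 0])

```text
clock: 30.1
eef_pos: [0.5977, -0.2589, 0.0326]
orientation: [[0.206, 0.979, 0.002], [0.979, -0.206, -0.0], [0.0, 0.002, -1.0]]
ft_force: [-0.4, 0.1, -0.1]
opening: 0.0774
grasp_force: 0.0
```

play_rows(motion=[0, 0, 0, 0, 0, 0, 0, 0, 0, 0, 0, 0, 0, 0, 0, 0, 0, 0, 0, 0, 0, 0, 0, 0, 0, 0, 0, 0, 0, 0, 0, 0, 0, 0, 0, 0], hand=1)

```text
clock: 30.7
eef_pos: [0.5973, -0.2596, 0.0323]
orientation: [[0.207, 0.978, 0.001], [0.978, -0.207, -0.001], [-0.0, 0.001, -1.0]]
ft_force: [1.0, 0.1, 4.6]
opening: 0.0597
grasp_force: 20.0
```

```bash
python3 -c "
from h import *
p=slot(-.0155,0);go(p[0],p[1],0.12,NY)"
```

```text
shift [ 0.4178 -0.1414 -0.088 ] turn z -0.1572 or 2.9844 tilt [ 0.0011 -0.0005] j7 -0.12
```

play_rows(motion=[0, 0, -0.03, 0, 0, 0, 0, 0, -0.07, 0, 0, 0.1, 0.02, -0.007, -0.088, 0, 0, 0.25, 0.045, -0.015, -0.088, 0, 0, 0.4, 0.07, -0.024, -0.088, 0, 0, 0.55, 0.1, -0.034, -0.088, 0, 0, 0.7, 0.13, -0.044, -0.088, 0, 0, 0.85, 0.16, -0.054, -0.088, 0, 0, 1.0, 0.19, -0.064, -0.088, 0, 0, 1.14, 0.22, -0.074, -0.088, 0, 0, 1.28, 0.25, -0.085, -0.088, 0, 0, 1.42, 0.28, -0.095, -0.088, 0, 0, 1.56, 0.31, -0.105, -0.088, 0, 0, 1.7, 0.34, -0.115, -0.088, 0, 0, 1.84, 0.365, -0.124, -0.088, 0, 0, 1.98, 0.39, -0.132, -0.088, 0, 0, 2.12, 0.405, -0.137, -0.088, 0, 0, 2.26, 0.414, -0.14, -0.088, 0, 0, 2.4, 0.42, -0.1414, -0.088, 0, 0, 2.54, 0.42, -0.1414, -0.088, 0, 0, 2.68])

```text
clock: 32.7
eef_pos: [0.5447, 0.1825, 0.1191]
orientation: [[0.248, -0.969, -0.001], [-0.969, -0.248, 0.001], [-0.001, 0.0, -1.0]]
ft_force: [-0.5, -1.0, -0.1]
opening: 0.0594
grasp_force: 20.0
```

```bash
python3 -c "
from h import *
p=slot(-.0130,0);go(p[0],p[1],0.0655,NY);print(state()['opening'],state()['eef_pos'])"
```

```text
shift [ 0.0017 -0.0003  0.0536] turn z 0.3012 or -2.8404 tilt [-0.0006  0.0007] j7 -2.78
0.05944046842123255 [0.5447 0.1825 0.1191]
```

The positive turn takes joint 7 to its limit, so I'll unwind it the other way round.

play_rows(motion=[0, 0, 0, 0, 0, -0.14, 0, 0, 0, 0, 0, -0.28, 0, 0, 0, 0, 0, -0.42, 0, 0, 0, 0, 0, -0.56, 0, 0, 0, 0, 0, -0.7, 0, 0, 0, 0, 0, -0.84, 0, 0, 0, 0, 0, -0.98, 0, 0, 0, 0, 0, -1.12, 0, 0, 0, 0, 0, -1.26, 0, 0, 0, 0, 0, -1.4, 0, 0, 0, 0, 0, -1.54, 0, 0, 0, 0, 0, -1.68, 0, 0, 0, 0, 0, -1.82, 0, 0, 0, 0, 0, -1.96, 0, 0, 0, 0, 0, -2.1, 0, 0, 0, 0, 0, -2.24, 0, 0, 0, 0, 0, -2.38, 0, 0, 0, 0, 0, -2.52, 0, 0, 0, 0, 0, -2.66, 0, 0, 0, 0, 0, -2.8])

```text
clock: 34.7
eef_pos: [0.545, 0.1807, 0.1193]
orientation: [[0.082, 0.997, -0.0], [0.997, -0.082, -0.0], [-0.0, -0.0, -1.0]]
ft_force: [0.9, -0.1, 0.0]
opening: 0.0597
grasp_force: 20.0
```

play_rows(motion=[0, 0, 0, 0, 0, -0.14, 0, 0, 0, 0, 0, -0.28, 0, 0, 0, 0, 0, -0.42, 0, 0, 0, 0, 0, -0.56, 0, 0, 0, 0, 0, -0.7, 0, 0, 0, 0, 0, -0.84, 0, 0, 0, 0, 0, -0.98, 0, 0, 0, 0, 0, -1.12, 0, 0, 0, 0, 0, -1.26, 0, 0, 0, 0, 0, -1.4, 0, 0, 0, 0, 0, -1.54, 0, 0, 0, 0, 0, -1.68, 0, 0, 0, 0, 0, -1.82, 0, 0, 0, 0, 0, -1.96, 0, 0, 0, 0, 0, -2.1, 0, 0, 0, 0, 0, -2.24, 0, 0, 0, 0, 0, -2.38, 0, 0, 0, 0, 0, -2.52, 0, 0, 0, 0, 0, -2.66, 0, 0, 0, 0, 0, -2.8])

```text
clock: 36.7
eef_pos: [0.5451, 0.1804, 0.1192]
orientation: [[-0.412, -0.911, -0.0], [-0.911, 0.412, -0.0], [0.001, 0.0, -1.0]]
ft_force: [-0.1, 0.4, -0.8]
opening: 0.0603
grasp_force: 20.0
```

```bash
python3 -c "
from h import *
p=slot(-.0130,0);go(p[0],p[1],0.0655,NY)"
```

```text
shift [-0.0006  0.      0.0537] turn z -0.3733 or 2.7683 tilt [-0.0004 -0.0004] j7 1.55
```

play_rows(motion=[0, 0, 0, 0, 0, -0.14, 0, 0, 0, 0, 0, -0.28, 0, 0, 0, 0, 0, -0.374, 0, 0, 0, 0, 0, -0.374, 0, 0, 0, 0, 0, -0.374])

```text
clock: 37.2
eef_pos: [0.5451, 0.1806, 0.1192]
orientation: [[-0.058, -0.998, -0.001], [-0.998, 0.058, -0.0], [0.0, 0.001, -1.0]]
ft_force: [0.3, -0.2, -0.4]
opening: 0.06
grasp_force: 20.0
```

```bash
python3 -c "
from h import *
p=slot(-.0150,0);go(p[0],p[1],0.0655,NY)"
```

```text
shift [ 0.0016 -0.0003  0.0537] turn z -0.0072 or 3.1344 tilt [-0.0005 -0.0001] j7 1.87
```

play_rows(motion=[0.001, 0, 0.02, 0, 0, -0.007, 0.0016, 0, 0.04, 0, 0, -0.007, 0.0016, 0, 0.05, 0, 0, -0.007, 0.0016, 0, 0.053, 0, 0, -0.007, 0.0016, 0, 0.053, 0, 0, -0.007])

```text
clock: 37.7
eef_pos: [0.5451, 0.1794, 0.0665]
orientation: [[-0.049, -0.999, -0.0], [-0.999, 0.049, -0.0], [0.0, 0.0, -1.0]]
ft_force: [0.5, 0.0, 0.8]
opening: 0.0594
grasp_force: 20.0
```

```bash
python3 -c "
from h import *
p=slot(-.0150);go(p[0],p[1],0.0422,NY)"
```

```text
shift [ 0.0004 -0.0002  0.0243] turn z 0.002 or -3.1396 tilt [-0.0002 -0.0001] j7 1.81
```

play_rows(motion=[0, 0, 0.01, 0, 0, 0, 0, 0, 0.018, 0, 0, 0, 0, 0, 0.023, 0, 0, 0, 0, 0, 0.0243, 0, 0, 0, 0, 0, 0.0243, 0, 0, 0])

```text
clock: 38.2
eef_pos: [0.545, 0.1791, 0.0423]
orientation: [[-0.049, -0.999, -0.0], [-0.999, 0.049, -0.001], [0.001, 0.0, -1.0]]
ft_force: [-0.6, -0.8, 2.1]
opening: 0.0597
grasp_force: 20.0
```

play_rows(motion=[0, 0, 0, 0, 0, 0, 0, 0, 0, 0, 0, 0, 0, 0, 0, 0, 0, 0, 0, 0, 0, 0, 0, 0, 0, 0, -0.03, 0, 0, 0, 0, 0, -0.07, 0, 0, 0, 0, 0, -0.1, 0, 0, 0, 0.05, 0, -0.1, 0, 0, 0, 0.1, 0, -0.1, 0, 0, 0, 0.15, 0, -0.1, 0, 0, 0, 0.2, 0, -0.1, 0, 0, 0, 0.23, 0, -0.1, 0, 0, 0, 0.23, 0, -0.1, 0, 0, 0], hand=-0.6)

```text
clock: 39.5
eef_pos: [0.5333, -0.0565, 0.1412]
orientation: [[-0.057, -0.998, -0.002], [-0.998, 0.057, -0.003], [0.003, 0.002, -1.0]]
ft_force: [-0.2, 0.7, 0.2]
opening: 0.0752
grasp_force: 0.0
```

```bash
python3 - <<'E'
from h import *
im=camera("top"); cv2.imwrite("pics/top6.png",im[:,:,::-1]); nestlook(im); si=camera("side")
a=cv2.resize(im[210:300,180:300],None,fx=4,fy=4,interpolation=cv2.INTER_CUBIC)
b=cv2.resize(si[255:330,280:400],None,fx=4,fy=4,interpolation=cv2.INTER_CUBIC)
cv2.imwrite("pics/c6.png",np.vstack([a[:300],b[:290]])[:,:,::-1])
p=NC-0.095*np.array([np.cos(NY),np.sin(NY)]); print(p); go(p[0],p[1],.13,NY)
E
```

```text
nest blue [218.1 235.3] 126 nest xy [0.0198 0.0453]
nest blue [245.2 237.4] 125 nest xy [ 0.0195 -0.011 ]
nest blue [205.3 253.2] 129 nest xy [-0.019   0.0685]
nest blue [232.8 256.1] 131 nest xy [-0.0208  0.0115]
[0.4511 0.1988]
shift [-0.2451  0.0952  0.0124] turn z 0.0007 or -3.1409 tilt [0.0002 0.0008] j7 2.25
```

View pics/c6.png

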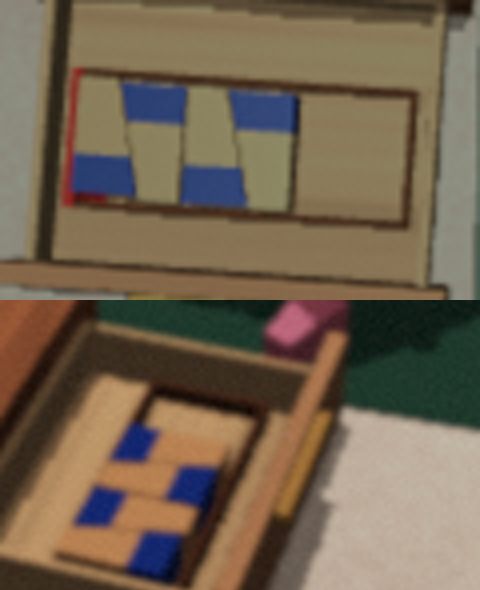

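The four wedges are packed head to tail from the red end, with blues at crop (102,172), (152,102), (213,186) and (265,110). All are flat, with no gaps. Next is closing the drawer.

```bash
python3 -c "
from h import *
p=slot(0,-.125);print(p);go(p[0],p[1],.13,NY)"
```

```text
[0.4212 0.2004]
shift [-0.2452  0.1252  0.0124] turn z 0.0007 or -3.1409 tilt [0.0002 0.0008] j7 2.25
```

play_rows(motion=[-0.04, 0.02, 0, 0, 0, 0, -0.08, 0.04, 0, 0, 0, 0, -0.12, 0.06, 0, 0, 0, 0, -0.16, 0.08, 0, 0, 0, 0, -0.2, 0.102, 0, 0, 0, 0, -0.23, 0.118, 0, 0, 0, 0, -0.245, 0.125, 0, 0, 0, 0, -0.245, 0.125, 0.03, 0, 0, 0, -0.245, 0.125, 0.06, 0, 0, 0, -0.245, 0.125, 0.075, 0, 0, 0, -0.245, 0.125, 0.08, 0, 0, 0, -0.245, 0.125, 0.08, 0, 0, 0], hand=1)

```text
clock: 40.8
eef_pos: [0.4202, 0.2018, 0.0622]
orientation: [[-0.046, -0.999, -0.001], [-0.999, 0.046, 0.001], [-0.001, 0.001, -1.0]]
ft_force: [0.5, -0.0, 0.4]
opening: 0.0006
grasp_force: 0.0
```

```bash
python3 -c "
from h import *
p=slot(0,-.095);s=state();print(s['eef_pos'],s['opening'],s['ft_force']);go(p[0],p[1],.061,NY)"
```

```text
[0.4202 0.2018 0.0622] 0.0005645833324850839 [ 0.5373 -0.0389  0.377 ]
shift [ 0.0015 -0.0311  0.0011] turn z 0.0051 or -3.1365 tilt [-0.0008  0.0007] j7 1.49
```

play_rows(motion=[0, -0.01, 0, 0, 0, 0, 0, -0.018, 0, 0, 0, 0, 0, -0.023, 0, 0, 0, 0, 0, -0.028, 0, 0, 0, 0, 0, -0.034, 0, 0, 0, 0, 0, -0.041, 0, 0, 0, 0, 0, -0.048, 0, 0, 0, 0, 0, -0.055, 0, 0, 0, 0, 0, -0.062, 0, 0, 0, 0, 0, -0.069, 0, 0, 0, 0, 0, -0.076, 0, 0, 0, 0, 0, -0.083, 0, 0, 0, 0, 0, -0.09, 0, 0, 0, 0, 0, -0.097, 0, 0, 0, 0, 0, -0.104, 0, 0, 0, 0, 0, -0.11, 0, 0, 0, 0, 0, -0.116, 0, 0, 0, 0, 0, -0.121, 0, 0, 0, 0, 0, -0.124, 0, 0, 0, 0, 0, -0.124, 0, 0, 0, 0])

```text
clock: 42.8
eef_pos: [0.5457, 0.1939, 0.0621]
orientation: [[-0.049, -0.999, 0.001], [-0.999, 0.049, -0.0], [0.0, -0.001, -1.0]]
ft_force: [-0.3, -0.8, 0.0]
opening: 0.0005
grasp_force: 0.0
```

```bash
python3 - <<'E'
from h import *
im=camera("top"); cv2.imwrite("pics/top7.png",im[:,:,::-1])
s=state();print(s['eef_pos'],s['ft_force'])
H,S,V=hsvof(im); pan=(H>=14)&(H<=17)&(S>=106)&(V>100)
for c in (188,192,280,286,290):
    print(c,[r for r in range(205,295) if pan[r,c]])
E
```

```text
[0.5456 0.1936 0.0621] [ 0.1622 -0.3416 -0.1977]
188 []
192 []
280 []
286 []
290 []
```

```bash
python3 - <<'E'
from h import *
im=cv2.imread("pics/top7.png"); si=camera("side")[:,:,::-1]
a=cv2.resize(im[170:290,160:320],None,fx=3,fy=3,interpolation=cv2.INTER_CUBIC)
b=cv2.resize(si[230:345,230:390],None,fx=3,fy=3,interpolation=cv2.INTER_CUBIC)
cv2.imwrite("pics/c7.png",np.vstack([a,b])[:600])
E
```

```text
(no output)
```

View pics/c7.png

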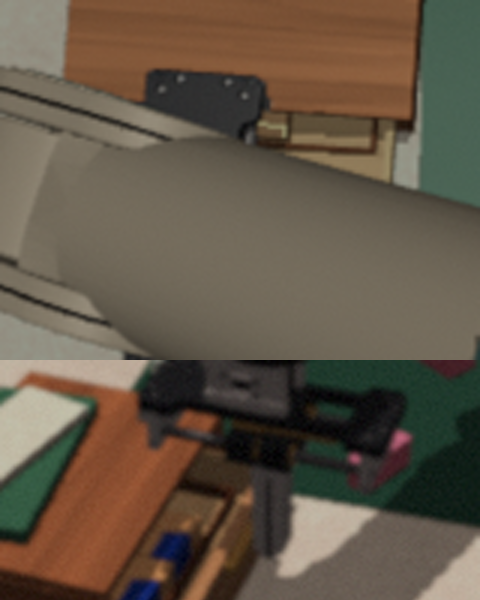

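The drawer is part closed, with the wedges still lying in place in the side view. I'll keep pushing.

play_rows(motion=[0, -0.006, 0, 0, 0, 0, 0, -0.013, 0, 0, 0, 0, 0, -0.02, 0, 0, 0, 0, 0, -0.026, 0, 0, 0, 0, 0, -0.031, 0, 0, 0, 0, 0, -0.035, 0, 0, 0, 0, 0, -0.038, 0, 0, 0, 0, 0, -0.038, 0, 0, 0, 0])

```text
clock: 43.7
eef_pos: [0.5822, 0.192, 0.0621]
orientation: [[-0.049, -0.999, -0.002], [-0.999, 0.049, -0.001], [0.001, 0.002, -1.0]]
ft_force: [-3.6, -1.6, 2.0]
opening: 0.0004
grasp_force: 1.9
```

play_rows(motion=[0, -0.003, 0, 0, 0, 0, 0, -0.006, 0, 0, 0, 0, 0, -0.009, 0, 0, 0, 0, 0, -0.009, 0, 0, 0, 0])

```text
clock: 44.1
eef_pos: [0.5929, 0.1921, 0.0622]
orientation: [[-0.049, -0.999, 0.002], [-0.999, 0.049, 0.001], [-0.001, -0.002, -1.0]]
ft_force: [0.4, 0.5, -1.0]
opening: 0.0002
grasp_force: 0.1
```

play_rows(motion=[0, -0.002, 0, 0, 0, 0, 0, -0.004, 0, 0, 0, 0, 0, -0.004, 0, 0, 0, 0, 0, -0.004, 0, 0, 0, 0])

```text
clock: 44.5
eef_pos: [0.5932, 0.1922, 0.0623]
orientation: [[-0.047, -0.999, -0.004], [-0.999, 0.047, -0.001], [0.001, 0.004, -1.0]]
ft_force: [-8.1, -1.2, 5.0]
opening: 0.0006
grasp_force: 4.1
```

play_rows(motion=[0, -0.002, 0, 0, 0, 0, 0, -0.003, 0, 0, 0, 0, 0, -0.003, 0, 0, 0, 0, 0, -0.003, 0, 0, 0, 0])

```text
clock: 44.9
eef_pos: [0.5932, 0.1922, 0.0623]
orientation: [[-0.046, -0.999, -0.009], [-0.999, 0.046, -0.002], [0.002, 0.009, -1.0]]
ft_force: [-14.0, -2.5, 9.8]
opening: 0.0003
grasp_force: 7.3
```

play_rows(motion=[0, 0.02, 0, 0, 0, 0, 0, 0.05, 0, 0, 0, 0, 0, 0.09, -0.02, 0, 0, 0, 0, 0.12, -0.06, 0, 0, 0, 0.03, 0.12, -0.1, 0, 0, 0, 0.08, 0.12, -0.13, 0, 0, 0, 0.13, 0.12, -0.13, 0, 0, 0, 0.18, 0.12, -0.13, 0, 0, 0, 0.23, 0.12, -0.13, 0, 0, 0, 0.28, 0.12, -0.13, 0, 0, 0, 0.33, 0.12, -0.13, 0, 0, 0, 0.38, 0.12, -0.13, 0, 0, 0, 0.42, 0.12, -0.13, 0, 0, 0, 0.42, 0.12, -0.13, 0, 0, 0, 0.42, 0.12, -0.13, 0, 0, 0])

```text
clock: 46.4
eef_pos: [0.4592, -0.2229, 0.1923]
orientation: [[-0.052, -0.999, 0.002], [-0.999, 0.052, 0.001], [-0.001, -0.002, -1.0]]
ft_force: [1.6, 1.6, 0.3]
opening: 0.0001
grasp_force: 0.0
```

```bash
python3 - <<'E'
from h import *
im=camera("top")[:,:,::-1]; si=camera("side")[:,:,::-1]
a=cv2.resize(im[100:290,160:320],None,fx=2,fy=2,interpolation=cv2.INTER_CUBIC)
b=cv2.resize(si[160:345,190:430],None,fx=2,fy=2,interpolation=cv2.INTER_CUBIC)
t=cv2.resize(im[200:300,480:560],None,fx=2,fy=2); c=np.zeros((380,800,3),np.uint8); c[:,:320]=a; c[:370,320:][:b.shape[0],:480]=b; 
o=np.zeros((600,800,3),np.uint8); o[:380]=c; o[390:590,:160]=t
cv2.imwrite("pics/c8.png",o)
s=state(); print(s["clock"],s["eef_pos"])
E
```

```text
46.5 [ 0.4593 -0.2207  0.1927]
```

View pics/c8.png

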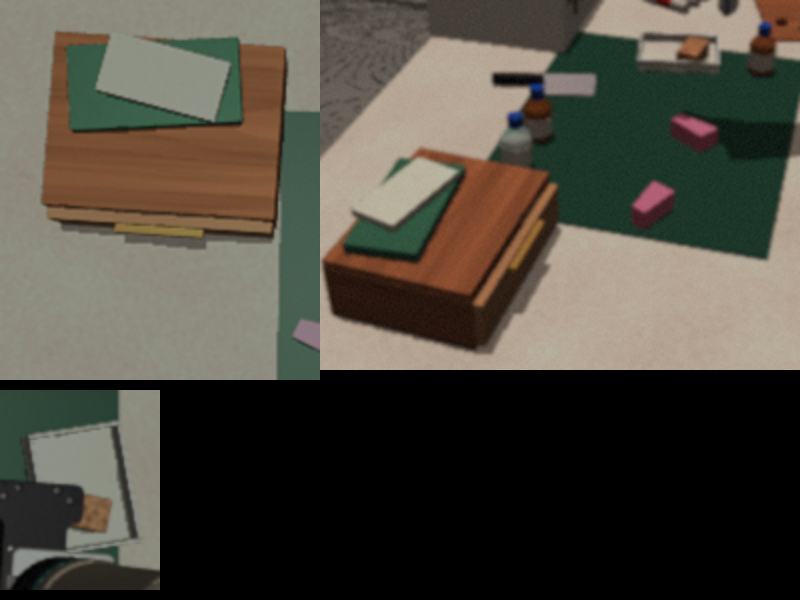

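The drawer front is flush and home. The block appears to have shifted in the tray, so I'll clear the view and check it.

play_rows(motion=[-0.05, 0, -0.02, 0, 0, 0, -0.1, 0, -0.04, 0, 0, 0, -0.15, 0, -0.06, 0, 0, 0, -0.2, 0, -0.06, 0, 0, 0, -0.24, 0, -0.06, 0, 0, 0, -0.24, 0, -0.06, 0, 0, 0, -0.24, 0, -0.06, 0, 0, 0, -0.24, 0, -0.06, 0, 0, 0])

```text
clock: 47.3
eef_pos: [0.4699, 0.0173, 0.252]
orientation: [[-0.048, -0.999, -0.0], [-0.999, 0.048, -0.001], [0.001, 0.0, -1.0]]
ft_force: [0.5, -0.4, 0.3]
opening: 0.0003
grasp_force: 0.0
```

```bash
python3 - <<'E'
from h import *
im=camera("top"); H,S,V=hsvof(im); m=(H<20)&(S>80)&(V>70); m[:,:490]=0;m[:,555:]=0;m[:210]=0;m[290:]=0
for c,a,mm in blobs(m,60,900): print("block",c,a,onz("top",c,.031))
print(onz("top",(521,249),.01)); print(state()["joint_velocities"])
cv2.imwrite("pics/c9.png",cv2.resize(im[200:300,470:570],None,fx=4,fy=4)[:,:,::-1])
E
```

```text
block [520.1652 259.9249] 466 [ 0.5299 -0.3921  0.031 ]
[ 0.5536 -0.4039  0.01  ]
[ 0.0218  0.0053  0.0011 -0.001  -0.0022 -0.0025 -0.0017]
```

View pics/c9.png

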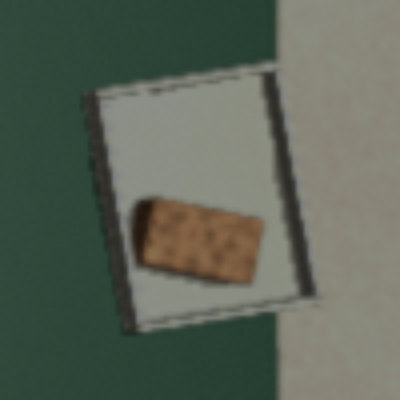

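The block lies flat in the tray, about 26 mm from its centre at crop (203,242), which is well within the limits. I'm handing in the job.

```bash
python3 -c "
from rig import *
print(close_job())"
```

```text
the job is handed in; nothing more can be done
None
```

The job is handed in: the four wedges present are packed head to tail from the red end, the cork block is in the white tray, and the drawer is shut and appears held by its catch; the hand-in gave no verdict.

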